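# Put the tea tins away and set the shelf

## Robot

A 6-joint arm with a two-finger parallel gripper is mounted at the origin on the work surface. World frame = base frame: x ahead of the robot, y to its left, z up, the work surface at z = 0. Lengths are in mm, angles in rad, forces in N, time in s.
With the tool pointing down it reaches from about 275 to 975 mm from the base axis. Payload 8.4 kg.
Tool frame: the origin (TCP) lies on the centre line of the jaws, within the pads' length; the fingertips stand 25 mm ahead of it and the grasp point (between the pads) lies 6 mm ahead of it (tcp_to_tips is the distance from the TCP to the fingertips, in mm); z points along the fingers, y is the direction in which the jaws open and shut (so a half turn about z gives the same grasp; the last joint's range is limited). The gripper opens to 92 mm and grips with 3 to 60 N. Pads are 20 mm wide; open, the fingers measure 128 mm over their backs; the gripper's body (75 mm by 189 mm) begins 69 mm behind the grasp point.
Start: joints at [-1.22, 0.353, 1.633, -0, 1.155, -0.002], TCP at [215.953, -586.508, 208.883] pointing down, gripper open.
Joint ranges: [-2.63, 2.63], [-0.92, 2.1], [0.06, 2.66], [-1.3, 4.44], [0, 2.69], [-3.02, 3.02]. Speed limits (rad/s): [2.22, 2.22, 2.79, 3.14, 3.14, 3.14].

## Interface

Orientations are given as [roll, pitch, yaw] about the fixed x, y, z axes, in that order (R = Rz(yaw) Ry(pitch) Rx(roll)).
In Python, from station import * gives the robot as it stands.
- The arm moves only by the tool arm_command, never from a script. Its argument "plan" is a list of rows, each a list of 7 numbers: the turn, a rotation vector about the tool's x, y, z in degrees, then the shift along the tool's x, y, z in mm, then the closure, from -1 (fully open) to 1 (shut). A call has exactly 5 rows; each row shifts and turns the commanded pose from where the row before left it, along the tool's axes as they then stand; what a row does not reach is not made up. A row lasts 1/12 s, in which the tool goes at most 41.7 mm and 7.16 degrees, less where a joint would pass 70% of its speed; a pose out of reach is approached as far as the arm can. A call is refused whole if a number of a shift passes 41.7 or a number of a turn 7.16, either way. A call with a gripper value outside its range is refused whole. The fingers move at their own pace and stop on an object; "squeeze" is the grip in N (left out, the last holds). Time passes only in rows, so rows that do not move let the fingers close, or fill a call up. It gives the time, the measured TCP pose, the force and the opening at its end, in the units of the state.
- state(): the state, without advancing time (a new reading comes with each control period).
- grab_frame(name): name is "scene" or "top" or "wrist"; returns a dict with "image" (384x512x3 uint8, blue, green, red), "fx", "fy", "cx", "cy" (pixels), "xyz" and "orientation" of the camera in the world. Camera axes: x right, y up, looking along -z (the intrinsics and any distortion apply to the point x, -y, -z); pixel columns grow to the right and rows downward; lengths in mm; the calibration is good to about 2 mm. A picture is of the moment at which its call begins. There is no depth.
- sign_off(): hands the job in, once; it reports no verdict.
Trained networks look in a picture, given as the dict that the camera call returned (one of the last four; its "shot" number tells which), for a name from the list of things; names that differ only in an ending like _2 or _b are one class to them, and where a whole thing is asked for, a point or a joint stands for the part that bears it (a point fixed in the world has none). Each returns a list of dicts, best first, with "score" (0 to 1); they miss things now and then, are a little off and sometimes report something else, mostly with a low value. They report only what shows in the picture. A call takes as long as a camera call.
- look_for(picture, thing): "extent" ([left, top, right, bottom] in pixels, round what is visible of it).
The state is a dict: "clock": time; "joint_pos": joint angles; "joint_velocities": joint speeds; "effort": joint torques, N m; "ee_pos": TCP position; "tcp_rot": TCP orientation; "ft_force": force on the tool from outside, world axes, zero at the start; "torque": the same for the moment, N m; "gripper_width": finger opening in mm.
Only numpy, scipy, OpenCV 4.12 (cv2) and the standard library are available. Lean on these libraries where they do the work, as an engineer would, in place of code of your own. Each camera call takes 0.05 s, during which the arm holds its last target.

## Task

Set the tea shelf for the evening: push every loose steel tea tin through the spring flap of the clear keeper, so that all of them lie inside and the flap has swung shut. Stand the honey pot midway between the kettle and the teapot, and the bamboo coaster stack straight in front of the honey pot's new place, on the robot's side, with about 4 cm of clear shelf between the two; both upright, and leave everything else where it stands.

Things in the scene. Friction and masses are not known exactly. Their poses are not given: they have to be found in the camera images.
- keeper: Tea keeper: closed clear-acrylic box, fixed, 340 mm deep, 170 wide, 250 high over its 8 mm roof; the only way in is a port in its front. Origin: on the shelf, in the plane of the front face, below the middle of the port. x points into the box (away from the robot, within 0.15 rad), y to the robot's left, z up. Right behind the port a slick dark slide falls at 45 degrees, 90 mm far, into the box.
- port (a point): Middle of the port's bottom edge, on the keeper's front face, 190 mm above the shelf; axes as the keeper's. The port is 72 mm wide (y -36 to 36) and 52 mm high, its frame 8 mm thick. A wooden ledge level with its bottom edge reaches 90 mm out (x -90 to 0), is 100 mm wide and stands on a solid plinth. No ledge inside.
- flap (a joint): The port's dark steel spring flap, 66 mm wide and 47 mm high, hinged along its top edge 12 mm behind the front face at 240 mm above the shelf; it swings inward only. 0 = hanging shut, grows to 1.5 rad as it is pushed in. The spring is weak (under 0.5 N at the lower edge) and shuts it whenever nothing is in its way.
- honey: White ceramic honey pot, 66 mm across, 56 mm high, 0.25 kg, with a wooden dipper (fixed to it) lying across its top, whose stick runs along the pot's x axis from 59 mm on one side (-x) to 49 mm on the other at 60 to 74 mm height. Upright sided (66 mm) from 6 to 46 mm above its foot. Origin: centre of its underside; z up.
- coasters: Stack of round bamboo coasters (one piece), 90 mm across and 32 mm high, with a central wooden carrying post 20 mm across up to 76 mm and a knob 28 mm across from 76 to 88 mm above the underside; 0.22 kg. Origin: centre of the underside; z up.
- kettle: Copper-toned steel kettle, conical, 140 mm across at the foot, 132 mm high (190 mm over its arched handle), spout on its +x side away from the robot. Origin: centre of its underside. Its y axis lies along the line to the teapot (either way round), its x axis points away from the robot, square to that line. Loose, 1.1 kg; not to be disturbed.
- teapot: Round blue teapot, 124 mm across, 100 mm high (155 mm over its arched wooden handle), spout pointing away from the robot. Its centre stands 330 mm from the kettle's. Origin: centre of its underside. Loose, 0.8 kg; not to be disturbed.
- tin1: Flat rectangular steel tea tin, 90 x 45 x 26 mm (x, y, z), 0.12 kg, lacquered (tins slip easily on one another), lying on the shelf; all alike. Origin: its centre; x along its length. Three or four tins are there; absent ones read None all through.
- tin2: Flat rectangular steel tea tin, 90 x 45 x 26 mm (x, y, z), 0.12 kg, lacquered (tins slip easily on one another), lying on the shelf; all alike. Origin: its centre; x along its length. Three or four tins are there; absent ones read None all through.
- tin3: Flat rectangular steel tea tin, 90 x 45 x 26 mm (x, y, z), 0.12 kg, lacquered (tins slip easily on one another), lying on the shelf; all alike. Origin: its centre; x along its length. Three or four tins are there; absent ones read None all through.
- tin4: Flat rectangular steel tea tin, 90 x 45 x 26 mm (x, y, z), 0.12 kg, lacquered (tins slip easily on one another), lying on the shelf; all alike. Origin: its centre; x along its length. Three or four tins are there; absent ones read None all through.
- mug: Terracotta mug, 80 mm across, 70 mm high; a bystander to leave where it is. Origin: centre of its underside.
- bowl: White bowl, 80 mm across, 45 mm high; a bystander to leave where it is. Origin: centre of its underside.
- jar: Amber glass jar, 76 mm across, 110 mm high; a bystander to leave where it is. Origin: centre of its underside.
- jug: White milk jug without handle, 72 mm across, 100 mm high; a bystander to leave where it is. Origin: centre of its underside.
- scoop: Spoon-shaped tea scoop, 120 mm long, lying flat; a bystander to leave where it is. Origin: centre of its underside (middle of its length).

How it is judged (in metres and radians):
At the end, for the whole second after the job is handed in: All tins inside the keeper, flap under 0.1 rad; honey pot upright, 138-192 mm from the kettle and the teapot, within 27 mm of their line; coasters upright, robot side, 88-145 mm off that line, 88-148 mm from the pot, 165-234 mm from kettle and teapot (all centres); all at rest (x of tin1 in the frame of keeper between 0.012 and 0.335 m and y of tin1 in the frame of keeper between -0.085 and 0.085 m and z of each of tin1, tin2, tin3, tin4 in the frame of keeper below 0.165 m and linear speed of each of tin1, tin2, tin3, tin4 below 0.05 m/s and x of tin2 in the frame of keeper between 0.012 and 0.335 m and y of tin2 in the frame of keeper between -0.085 and 0.085 m and x of tin3 in the frame of keeper between 0.012 and 0.335 m and y of tin3 in the frame of keeper between -0.085 and 0.085 m and x of tin4 in the frame of keeper between 0.012 and 0.335 m and y of tin4 in the frame of keeper between -0.085 and 0.085 m and value of joint flap below 0.1 rad and horizontal distance between honey and kettle between 0.138 and 0.192 m and horizontal distance between honey and teapot between 0.138 and 0.192 m and x of honey in the frame of kettle between -0.027 and 0.027 m and x of coasters in the frame of kettle between -0.145 and -0.088 m and horizontal distance between coasters and kettle between 0.165 and 0.234 m and horizontal distance between coasters and teapot between 0.165 and 0.234 m and horizontal distance between coasters and honey between 0.088 and 0.148 m and angle between each of honey, coasters's own z axis and vertical below 0.12 rad and height (world z) of each of honey, coasters below 0.01 m and linear speed of each of honey, coasters below 0.03 m/s and angle between each of kettle, teapot's own z axis and vertical below 0.1 rad); the robot touches nothing.
It fails at once if a bystander, the kettle or the teapot is shifted by more than 30 mm (distance of any of mug, bowl, jar, jug, scoop, kettle, teapot from where it was at the start of the episode above 0.03 m).
Of tin1, tin2, tin3, tin4 only 3 to 4 are there at a start; the rules pass over those that are not, and their reading is None.
At some moment in a run one of honey, coasters may be knocked a few centimetres aside while the robot is not near it.
Once in a run the grip may slacken for a moment while it holds something.
It also fails if it takes over 208 s, if anything falls off the work surface, if the arm or the gripper's body presses on something with over 40 N, if the wrist force passes 120 N, or if a joint passes its speed limit or range.

## Working session

There is one attempt and no reset: what is moved stays moved. The work goes in short steps, Python scripts to look and compute and a tool call to move; the robot and the scene stay as the last step left them, time stands still between calls to the robot, and variables do not carry over. Pictures are saved under pics/ and viewed, and the job is handed in when it is done.

Besides the shell and the picture viewer there is one more tool, called after "Request:" as name(argument=value, ...), one argument or row to a line, values as JSON. arm_command: Moves the arm, as the interface text tells. Its arguments: {"type":"object","properties":{"plan":{"type":"array","items":{"type":"array","items":{"type":"number"}}},"squeeze":{"type":"number"}},"required":["plan"]}

I'll start by looking at the scene.

```bash
ls -la; mkdir -p pics
python3 - <<'E'
from station import *
import cv2
print(state())
for n in ("scene","top","wrist"):
    f=grab_frame(n); cv2.imwrite(f"pics/{n}0.png",f["image"])
    print(n,{k:v for k,v in f.items() if k!="image"})
E
```

```text
total 12
drwxr-xr-x  3 agent agent 4096 Dec  6 05:46 .
drwxr-xr-x 23 root  root  4096 Dec  6 05:46 ..
drwxr-xr-x  2 agent agent 4096 Dec  6 05:46 pics
{'clock': 0.0, 'joint_pos': array([-1.22043037e+00,  3.53663236e-01,  1.63411107e+00, -8.06982340e-06,
        1.15517980e+00, -2.42184687e-03]), 'joint_velocities': array([ 2.38503758e-04,  3.20814531e-04,  2.99638418e-05,  3.42765478e-04,
        2.53239881e-04, -1.26933204e-03]), 'effort': array([-2.35184569e-03, -5.93849051e+01, -3.34206784e+01,  6.97219069e-02,
        2.37692578e-02, -1.08382851e-04]), 'ee_pos': array([ 215.76454808, -586.05646887,  208.16413616]), 'tcp_rot': array([-3.14023118e+00,  4.08112158e-06,  3.52791073e-01]), 'ft_force': array([ 0.17409465, -0.46187168, -0.47579924]), 'torque': array([-0.02134236, -0.05756079, -0.00789291]), 'gripper_width': 91.87359046711856}
scene {'fx': 487.94730059727067, 'fy': 487.94730059727067, 'cx': 257.09003406393424, 'cy': 188.80674372627502, 'xyz': array([1622.43345102,  135.88432633, 1175.83712322]), 'orientation': array([0.85204749, 0.00428126, 1.69098877]), 'shot': 1}
top {'fx': 493.8836596541277, 'fy': 493.8836596541277, 'cx': 251.60129495651765, 'cy': 187.94796880363862, 'xyz': array([ 414.57864633,  -15.84969441, 1801.03951957]), 'orientation': array([ 0.05582904,  0.01067738, -1.5581105 ]), 'shot': 2}
wrist {'fx': 324.65097152032337, 'fy': 324.65097152032337, 'cx': 254.04710231619234, 'cy': 197.10767773078004, 'xyz': array([ 281.99976498, -561.59036894,  382.65263261]), 'orientation': array([-2.51039719e-01,  7.96926713e-04, -1.21837750e+00]), 'shot': 3}
```

View pics/scene0.png

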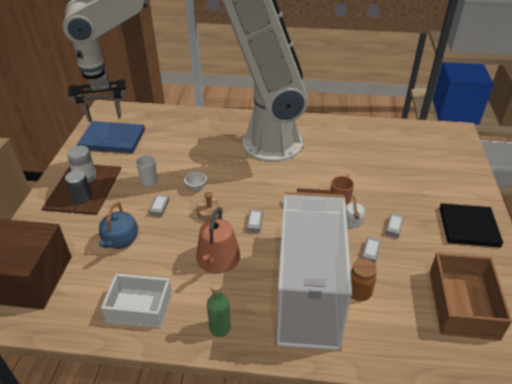

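View pics/top0.png

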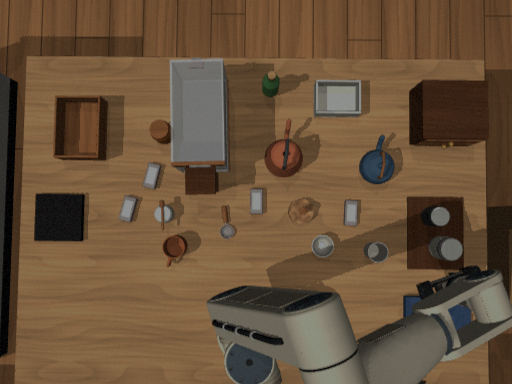

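View pics/wrist0.png

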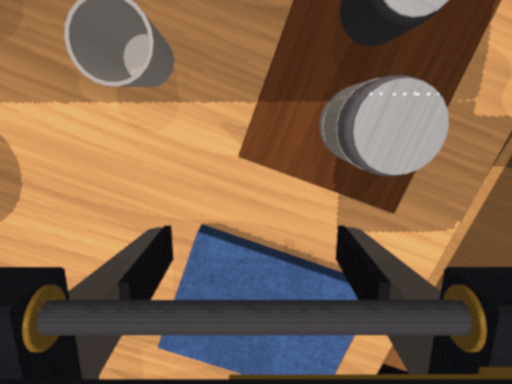

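The scene shows 4 tins: top px ~(152,175), (129,208), (257,200) and (352,212). The keeper is at ~(200,115), with its ledge at (200,180). Kettle (284,157), teapot (377,165), honey (164,213), coasters (303,210). Next: helpers and detections.

```bash
cat > h.py <<'E'
from station import *
import cv2, numpy as np
from scipy.spatial.transform import Rotation as Ro
np.set_printoptions(precision=3,suppress=True)
def RR(o): return Ro.from_euler('xyz',o)
def p2w(f,u,v,z=0.):
    R=RR(f["orientation"]).as_matrix(); d=R@np.array([(u-f["cx"])/f["fx"],-(v-f["cy"])/f["fy"],-1.])
    return f["xyz"]+d*(z-f["xyz"][2])/d[2]
def w2p(f,P):
    R=RR(f["orientation"]).as_matrix(); c=(np.atleast_2d(P)-f["xyz"])@R
    return np.c_[f["cx"]+f["fx"]*c[:,0]/-c[:,2], f["cy"]+f["fy"]*-c[:,1]/-c[:,2]]
def save(f,name,crop=None,s=1):
    im=f["image"]
    if crop: l,t,r,b=crop; im=im[t:b,l:r]
    if s!=1: im=cv2.resize(im,None,fx=s,fy=s,interpolation=cv2.INTER_CUBIC)
    cv2.imwrite("pics/"+name,im)
E
python3 - <<'E'
from h import *
f=grab_frame("top")
for t in ["tin1","honey","coasters","kettle","teapot","keeper","port","flap","mug","bowl","jar","jug","scoop"]:
    for d in look_for(f,t):
        e=d["extent"]; c=p2w(f,(e[0]+e[2])/2,(e[1]+e[3])/2,0)
        print(t,round(d["score"],2),np.round(e,1),np.round(c[:2]))
save(f,"top1.png",(110,60,430,270),2.5)
E
```

```text
tin1 0.89 [144.5 163.3 160.8 189.8] [552. 368.]
tin1 0.76 [251.2 187.3 260.5 210.9] [474. -11.]
tin1 0.66 [342.8 198.  357.1 223.8] [ 436. -354.]
tin1 0.58 [119.1 194.  139.2 221.1] [438. 451.]
coasters 0.91 [290.8 199.1 311.2 218.1] [ 442. -176.]
kettle 0.71 [265.9 117.4 302.4 176. ] [ 668. -113.]
teapot 0.95 [357.6 134.8 393.3 185.4] [ 622. -447.]
keeper 0.6 [168.6  56.5 231.  196.3] [740. 198.]
port 0.58 [172.5  60.4 229.5 195.6] [734. 194.]
mug 0.85 [161.6 234.4 188.8 263.5] [290. 279.]
bowl 0.74 [314.  235.7 333.  256.6] [ 307. -259.]
jar 0.64 [149.8 119.1 171.7 145.4] [716. 342.]
jug 0.65 [362.6 244.6 387.7 262.6] [ 283. -445.]
scoop 0.69 [220.  205.8 231.6 236.8] [392.  97.]
```

View pics/top1.png

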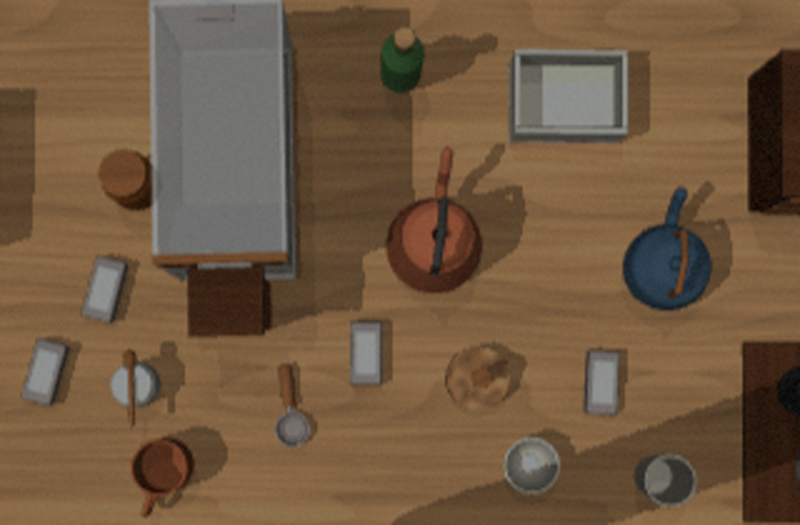

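```bash
cat >> h.py <<'E'
def need(x,y,z,yaw=None,tools=False):
    "remaining shift along tool axes and turn about tool z from the measured pose"
    s=state(); R=RR(s["tcp_rot"]); d=R.inv().apply(np.array([x,y,z])-s["ee_pos"])
    a=None
    if yaw is not None:
        T=Ro.from_euler('xyz',[np.pi,0,yaw]); rv=(R.inv()*T).as_rotvec(degrees=True); a=rv
        d2=T.inv().apply(np.array([x,y,z])-s["ee_pos"])
        print("turn",np.round(a,2)," shift after turn",np.round(d2,1))
    print("shift now",np.round(d,1),"rows",np.ceil(np.linalg.norm(d)/41.7), "t",round(s["clock"],2))
E
python3 - <<'E'
from h import *
need(420,190,380,0)
E
```

```text
turn [ 0.    0.   20.21]  shift after turn [ 204.  -776.5 -171.1]
shift now [ 459.8 -658.2 -171.1] rows 20.0 t 0.85
```

Request:
arm_command(
  plan=[
    [0,0,6.74,0,0,-34,-1],
    [0,0,6.74,0,0,-34,-1],
    [0,0,6.74,0,0,-34,-1],
    [0,0,0,0,-25,-34,-1],
    [0,0,0,0,-25,-34,-1],
  ],
)

```text
clock: 1.27
ee_pos: [215.8, -536.9, 379.2]
tcp_rot: [-3.141, 0.0, -0.002]
ft_force: [0.7, 0.4, 0.3]
gripper_width: 92.0
```

Request:
arm_command(
  plan=[
    [0,0,0,10,-40,0,-1],
    [0,0,0,10,-40,0,-1],
    [0,0,0,10,-40,0,-1],
    [0,0,0,10,-40,0,-1],
    [0,0,0,10,-40,0,-1],
  ],
)

```text
clock: 1.68
ee_pos: [265.9, -335.3, 378.1]
tcp_rot: [3.141, -0.0, -0.001]
ft_force: [2.2, -1.1, 0.4]
gripper_width: 91.4
```

Request:
arm_command(
  plan=[
    [0,0,0,10,-40,0,-1],
    [0,0,0,10,-40,0,-1],
    [0,0,0,10,-40,0,-1],
    [0,0,0,10,-40,0,-1],
    [0,0,0,10,-40,0,-1],
  ],
)

```text
clock: 2.1
ee_pos: [315.7, -135.4, 378.3]
tcp_rot: [3.141, -0.001, -0.001]
ft_force: [1.6, -0.6, -0.2]
gripper_width: 92.1
```

Request:
arm_command(
  plan=[
    [0,0,0,10,-40,0,-1],
    [0,0,0,10,-40,0,-1],
    [0,0,0,10,-40,0,-1],
    [0,0,0,10,-40,0,-1],
    [0,0,0,10,-40,0,-1],
  ],
)

```text
clock: 2.52
ee_pos: [365.8, 65.0, 378.5]
tcp_rot: [-3.141, -0.001, 0.0]
ft_force: [0.9, -0.6, 0.7]
gripper_width: 91.7
```

Run:
```python
from h import *
need(420,190,380,0)
f=grab_frame("wrist"); save(f,"w1.png"); print(f["xyz"],f["orientation"])
```

```text
turn [-0.01 -0.08  0.01]  shift after turn [  54.2 -125.    -1.5]
shift now [  54.2 -125.    -1.4] rows 4.0 t 2.52
[435.985  65.619 552.995] [-0.249 -0.    -1.571]
```

View pics/w1.png

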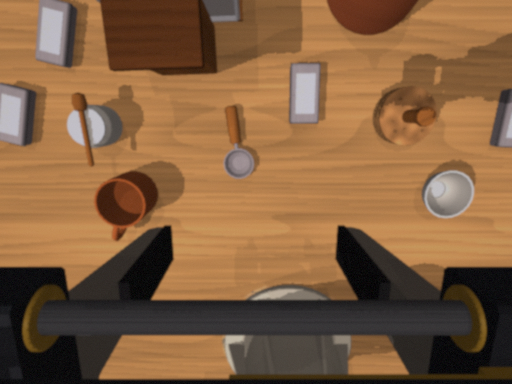

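Wrist view: tin top at (305,93), two more at left (55,32) and (12,113), honey (90,127), coasters (405,115) and ledge (160,35). I'm moving closer to the keeper for its pose.

Request:
arm_command(
  plan=[
    [0,0,0,15,-30,-15,-1],
    [0,0,0,15,-30,-15,-1],
    [0,0,0,15,-30,-15,-1],
    [0,0,0,15,-30,-15,-1],
    [0,0,0,0,0,0,-1],
  ],
)

```text
clock: 2.98
ee_pos: [428.6, 187.3, 440.1]
tcp_rot: [-3.139, -0.003, 0.003]
ft_force: [-1.2, -0.8, -1.1]
gripper_width: 92.1
```

Run:
```python
from h import *
f=grab_frame("wrist"); save(f,"w2.png",(0,0,512,300),1.5); print(f["xyz"],f["orientation"])
np.save("f2.npy",f,allow_pickle=True)
for t in ["tin1","honey","coasters","keeper","mug","scoop","jar"]:
    for d in look_for(f,t):
        e=d["extent"]; c=p2w(f,(e[0]+e[2])/2,(e[1]+e[3])/2,0)
        print(t,round(d["score"],2),np.round(e,1),np.round(c[:2]))
hsv=cv2.cvtColor(f["image"],cv2.COLOR_BGR2HSV)
```

```text
[498.477 187.609 614.711] [-0.248  0.003 -1.569]
tin1 0.87 [137.4  49.5 172.1 111.3] [558. 367.]
tin1 0.86 [ 95.7 128.5 131.3 176.9] [429. 455.]
tin1 0.77 [350.4 107.9 383.3 161.2] [464. -21.]
honey 0.86 [162.3 136.8 205.  198. ] [401. 324.]
honey 0.44 [156.6   1.  185.2   6.6] [681. 331.]
coasters 0.66 [425.7 127.6 487.9 178.6] [ 430. -193.]
keeper 0.9 [186.7   0.  354.  126.3] [587. 161.]
mug 0.69 [186.8 196.3 233.3 261.3] [277. 277.]
scoop 0.88 [291.2 144.4 322.  207.8] [385.  88.]
jar 0.64 [154.4   2.9 184.7   8.1] [679. 333.]
```

View pics/w2.png

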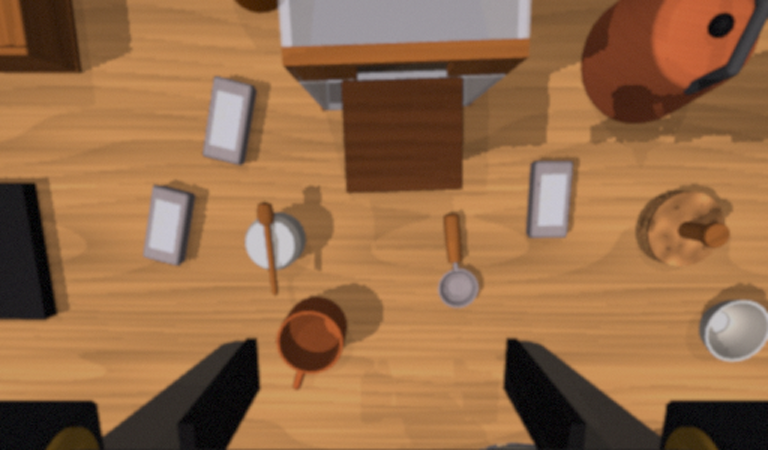

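```bash
cat >> h.py <<'E'
def tins(f,area=(150,4000)):
    "label rectangles (bright, grey) -> centre at z=26, yaw of long axis"
    im=f["image"]; hsv=cv2.cvtColor(im,cv2.COLOR_BGR2HSV); out=[]
    for d in look_for(f,"tin1"):
        l,t,r,b=[int(round(v)) for v in d["extent"]]; l=max(l-4,0);t=max(t-4,0);r+=4;b+=4
        S=4; c=cv2.resize(hsv[t:b,l:r],None,fx=S,fy=S,interpolation=cv2.INTER_LINEAR)
        m=((c[...,1]<60)).astype(np.uint8)
        v=c[...,2]; th,_=cv2.threshold(v[m>0].reshape(-1,1),0,255,cv2.THRESH_OTSU)
        m=((m>0)&(v>th)).astype(np.uint8)
        cs,_=cv2.findContours(m,cv2.RETR_EXTERNAL,cv2.CHAIN_APPROX_NONE)
        k=max(cs,key=cv2.contourArea).reshape(-1,2)
        px=np.c_[l+(k[:,0]+.5)/S-.5,t+(k[:,1]+.5)/S-.5]
        W=np.array([p2w(f,u,vv,26)[:2] for u,vv in px]).astype(np.float32)
        (cx,cy),(w,h),a=cv2.minAreaRect(W)
        if w<h: a+=90; w,h=h,w
        a=(a+90)%180-90
        out.append((cx,cy,a,w,h)); print("tin score %.2f  c=(%.1f,%.1f) yaw %.1f deg (%.4f)  label %.0fx%.0f"%(d["score"],cx,cy,a,np.radians(a),w,h))
    return out
E
python3 - <<'E'
from h import *
f=np.load("f2.npy",allow_pickle=True).item()
f=grab_frame("wrist")
print(state()["ee_pos"],f["xyz"])
tins(f)
for n,u,v,z in [("ledgeFL",347,192,190),("FR",462,188,190),("BL",343,82,190),("BR",462,79,190),("barL",284,66,250),("barR",528,58,250),("topL",284,47,250),("topR",528,40,250)]:
    print(n,np.round(p2w(f,u/1.5,v/1.5,z),1))
f=grab_frame("top"); tins(f)
for n,u,v,z in [("ledgeFL",188,334,190),("FR",264,334,190),("roofL",154,258,250),("R",287,260,250)]:
    print(n,np.round(p2w(f,110+u/2.5,60+v/2.5,z),1))
E
```

```text
[425.71  182.042 437.978] [496.072 182.412 612.285]
tin score 0.89  c=(555.8,367.3) yaw -13.5 deg (-0.2348)  label 88x40
tin score 0.69  c=(467.6,-13.2) yaw -0.1 deg (-0.0018)  label 62x32
tin score 0.65  c=(435.8,450.2) yaw -14.6 deg (-0.2547)  label 87x40
ledgeFL [478.7 211.2 190. ]
FR [481.8 113.7 190. ]
BL [565.3 212.8 190. ]
BR [567.4 117.1 190. ]
barL [565.7 248.7 250. ]
barR [570.5  81.8 250. ]
topL [577.6 248.  250. ]
topR [581.7  82.7 250. ]
tin score 0.90  c=(554.8,370.1) yaw -13.6 deg (-0.2376)  label 69x37
tin score 0.81  c=(466.8,-12.0) yaw 0.7 deg (0.0117)  label 64x31
tin score 0.20  c=(340.1,224.9) yaw 1.1 deg (0.0195)  label 35x13
ledgeFL [483.3 219.4 190. ]
FR [484.5 119.9 190. ]
roofL [576.3 255.6 250. ]
R [575.7  87.4 250. ]
```

Run:
```python
from h import *
need(534,374,120,-.236)
```

```text
turn [-0.   -0.01 13.48]  shift after turn [  60.3 -211.6  318.1]
shift now [ 107.9 -191.7  318.1] rows 10.0 t 3.58
```

Request:
arm_command(
  plan=[
    [0,0,6.74,0,-30,0,-1],
    [0,0,6.74,5,-38,0,-1],
    [0,0,0,10,-36,12,-1],
    [0,0,0,10,-36,14,-1],
    [0,0,0,10,-36,14,-1],
  ],
)

```text
clock: 4.0
ee_pos: [490.5, 349.7, 397.9]
tcp_rot: [-3.141, -0.001, -0.235]
ft_force: [0.3, -0.8, 0.3]
gripper_width: 92.1
```

Request:
arm_command(
  plan=[
    [0,0,0,8,-14,37,-1],
    [0,0,0,8,-14,37,-1],
    [0,0,0,0,0,41,-1],
    [0,0,0,0,0,41,-1],
    [0,0,0,0,0,41,-1],
  ],
)

```text
clock: 4.42
ee_pos: [511.8, 371.5, 199.0]
tcp_rot: [-3.142, -0.0, -0.235]
ft_force: [0.0, 0.3, 0.3]
gripper_width: 91.8
```

Run:
```python
from h import *
need(534,374,29,-.236)
f=grab_frame("wrist"); tins(f); save(f,"w3.png")
```

```text
turn [-0.   -0.    0.05]  shift after turn [ 21.   -7.6 170. ]
shift now [ 21.   -7.6 170. ] rows 5.0 t 4.42
tin score 0.90  c=(436.3,451.1) yaw -14.5 deg (-0.2522)  label 85x41
tin score 0.57  c=(555.9,367.5) yaw -13.5 deg (-0.2364)  label 61x31
```

View pics/w3.png

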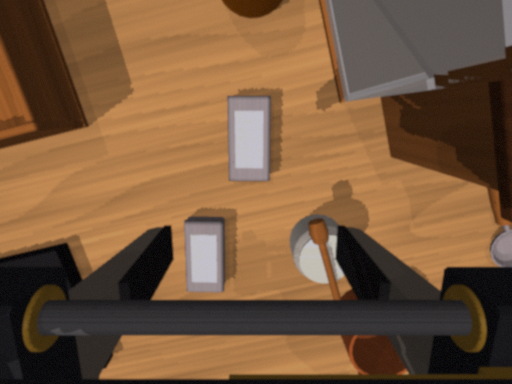

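Request:
arm_command(
  plan=[
    [0,0,0,8,-2,34,-1],
    [0,0,0,8,-2,34,-1],
    [0,0,0,5,-2,34,-1],
    [0,0,0,0,0,34,-1],
    [0,0,0,0,0,32,-1],
  ],
)

```text
clock: 4.93
ee_pos: [535.8, 373.5, 34.3]
tcp_rot: [-3.139, -0.002, -0.236]
ft_force: [0.2, -0.1, 0.7]
gripper_width: 92.0
```

Run:
```python
from h import *
need(534.5,372.7,29,-.236)
```

```text
turn [-0.15 -0.13  0.01]  shift after turn [-1.1  1.1  5.3]
shift now [-1.1  1.1  5.3] rows 1.0 t 4.93
```

Request:
arm_command(
  plan=[
    [0,0,0,0,0,2,-1],
    [0,0,0,0,0,0,1],
    [0,0,0,0,0,0,1],
    [0,0,0,0,0,0,1],
    [0,0,0,0,0,0,1],
  ],
  squeeze=25,
)

```text
clock: 5.35
ee_pos: [535.3, 373.5, 33.9]
tcp_rot: [-3.139, -0.003, -0.235]
ft_force: [-0.2, 0.5, 0.5]
gripper_width: 67.3
```

Request:
arm_command(
  plan=[
    [0,0,0,0,0,0,1],
    [0,0,0,0,0,0,1],
    [0,0,0,0,0,-10,1],
    [0,0,0,0,0,-20,1],
    [0,0,0,0,0,-20,1],
  ],
)

```text
clock: 5.77
ee_pos: [533.2, 372.1, 81.7]
tcp_rot: [3.14, 0.001, -0.235]
ft_force: [0.1, 0.4, -0.3]
gripper_width: 33.9
```

Run:
```python
from h import *
need(480,170,222,.022)
f=grab_frame("wrist"); save(f,"w4.png")
```

```text
turn [  0.06   0.07 -14.75]  shift after turn [ -57.6  200.9 -140.3]
shift now [  -4.7  209.1 -140.1] rows 7.0 t 5.77
```

View pics/w4.png

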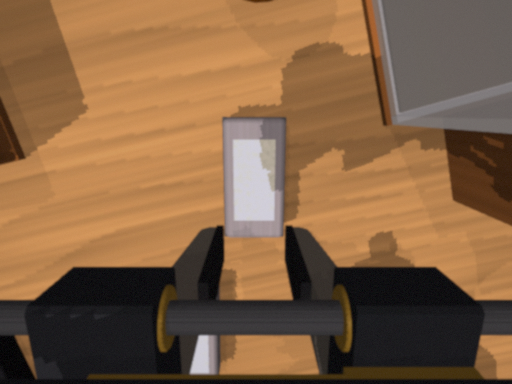

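The fingers are slow, so I lifted before they had closed. The tin at (254,175) has not moved. I'm going back down and giving them more time.

Request:
arm_command(
  plan=[
    [0,0,0,0,0,0,-1],
    [0,0,0,0,0,0,-1],
    [0,0,0,0,0,0,-1],
    [0,0,0,0,0,0,-1],
    [0,0,0,0,0,0,-1],
  ],
)

```text
clock: 6.23
ee_pos: [533.2, 372.1, 80.1]
tcp_rot: [3.14, 0.001, -0.235]
ft_force: [0.8, 0.0, 0.4]
gripper_width: 61.3
```

Request:
arm_command(
  plan=[
    [0,0,0,0,0,20,-1],
    [0,0,0,0,0,20,-1],
    [0,0,0,0,0,12,-0.4],
    [0,0,0,0,0,0,-0.4],
    [0,0,0,0,0,0,-0.4],
  ],
)

```text
clock: 6.65
ee_pos: [533.2, 372.0, 28.2]
tcp_rot: [3.14, 0.001, -0.235]
ft_force: [0.2, -0.3, 0.1]
gripper_width: 64.1
```

Run:
```python
from h import *
need(534.5,372.7,29,-.236)
f=grab_frame("wrist");need(534.5,372.7,29,-.236);f=grab_frame("wrist");need(534.5,372.7,29,-.236)
print(state()["gripper_width"])
```

```text
turn [0.09 0.08 0.04]  shift after turn [ 1.1 -1.  -0.8]
shift now [ 1.1 -1.  -0.8] rows 1.0 t 6.65
turn [0.01 0.01 0.03]  shift after turn [ 0.6 -0.3  0.2]
shift now [ 0.6 -0.3  0.2] rows 1.0 t 6.7
turn [-0.04 -0.03  0.03]  shift after turn [0.3 0.  0.7]
shift now [0.3 0.  0.7] rows 1.0 t 6.75
64.28908575554027
```

Request:
arm_command(
  plan=[
    [0,0,0,0,0,0,1],
    [0,0,0,0,0,0,1],
    [0,0,0,0,0,0,1],
    [0,0,0,0,0,0,1],
    [0,0,0,0,0,0,1],
  ],
  squeeze=25,
)

```text
clock: 7.17
ee_pos: [533.9, 372.5, 29.3]
tcp_rot: [-3.141, -0.0, -0.235]
ft_force: [0.7, 0.6, 0.9]
gripper_width: 33.0
```

Request:
arm_command(
  plan=[
    [0,0,0,0,0,-20,1],
    [0,0,0,0,0,-40,1],
    [0,0,0,0,0,-40,1],
    [0,0,0,0,0,-40,1],
    [0,0,0,0,0,-40,1],
  ],
)

```text
clock: 7.58
ee_pos: [533.4, 372.2, 211.0]
tcp_rot: [3.141, 0.0, -0.235]
ft_force: [1.0, 0.5, 0.1]
gripper_width: 0.9
```

Run:
```python
from h import *
need(460,170,250,.022)
f=grab_frame("wrist"); save(f,"w5.png")
```

```text
turn [  0.01   0.01 -14.75]  shift after turn [-77.8 200.6 -39. ]
shift now [-24.2 213.8 -39. ] rows 6.0 t 7.58
```

View pics/w5.png

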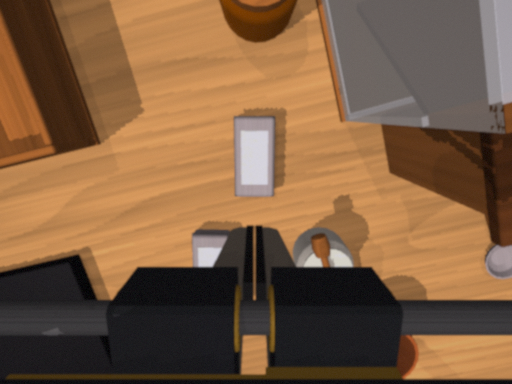

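Run:
```python
from h import *
f=grab_frame("wrist"); s=state(); print(s["ee_pos"],f["xyz"],f["orientation"])
R=RR(s["tcp_rot"])
for d in (0,6,25): print(d,w2p(f,s["ee_pos"]+R.apply([0,0,d])))
tins(f)
f=grab_frame("top"); tins(f); save(f,"t5.png",(110,120,260,230),5)
```

```text
[537.05  374.734 216.859] [603.748 357.827 394.86 ] [-0.243  0.008 -1.807]
0 [[255.086 238.042]]
6 [[255.05  234.341]]
25 [[254.949 223.95 ]]
tin score 0.74  c=(556.1,367.5) yaw -13.6 deg (-0.2375)  label 60x31
tin score 0.62  c=(460.3,448.7) yaw -15.6 deg (-0.2723)  label 40x34
tin score 0.84  c=(429.6,-352.9) yaw -1.4 deg (-0.0243)  label 63x32
tin score 0.80  c=(467.2,-12.5) yaw 0.7 deg (0.0127)  label 63x32
tin score 0.57  c=(466.6,439.5) yaw 0.7 deg (0.0126)  label 78x70
```

View pics/t5.png

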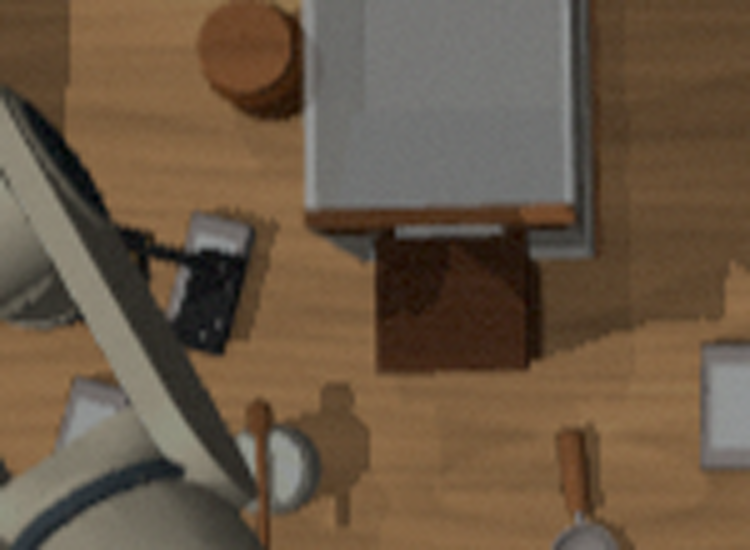

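The projected fingertips agree with the picture (255,226) and the tin is unmoved, yet the fingers closed past 45 mm. I'll repeat it with pictures taken while down.

Request:
arm_command(
  plan=[
    [0,0,0,0,0,0,-0.2],
    [0,0,0,0,0,30,-0.2],
    [0,0,0,0,0,30,-0.2],
    [0,0,0,0,0,30,-0.2],
    [0,0,0,0,0,30,-0.2],
  ],
)

```text
clock: 8.25
ee_pos: [532.6, 371.6, 85.9]
tcp_rot: [3.14, 0.002, -0.235]
ft_force: [-0.2, 0.3, -0.1]
gripper_width: 31.5
```

Request:
arm_command(
  plan=[
    [0,0,0,0,0,0,-0.3],
    [0,0,0,0,0,0,-0.3],
    [0,0,0,0,0,0,-0.3],
    [0,0,0,0,0,0,-0.3],
    [0,0,0,0,0,0,-0.3],
  ],
)

```text
clock: 8.67
ee_pos: [534.8, 373.1, 90.9]
tcp_rot: [-3.139, -0.002, -0.235]
ft_force: [1.3, 0.7, 0.3]
gripper_width: 59.9
```

Request:
arm_command(
  plan=[
    [0,0,0,0,0,25,-0.3],
    [0,0,0,0,0,25,-0.3],
    [0,0,0,0,0,8,-0.3],
    [0,0,0,0,0,0,-0.3],
    [0,0,0,0,0,0,-0.3],
  ],
)

```text
clock: 9.08
ee_pos: [534.1, 372.7, 31.9]
tcp_rot: [-3.141, -0.0, -0.235]
ft_force: [-0.8, 0.1, 0.4]
gripper_width: 59.7
```

Run:
```python
from h import *
need(534.5,372.7,29,-.236)
f=grab_frame("wrist");save(f,"w6.png"); print(state()["gripper_width"])
```

```text
turn [-0.02 -0.02  0.04]  shift after turn [ 0.4 -0.1  2.9]
shift now [ 0.4 -0.1  2.9] rows 1.0 t 9.08
60.06293477609294
```

View pics/w6.png

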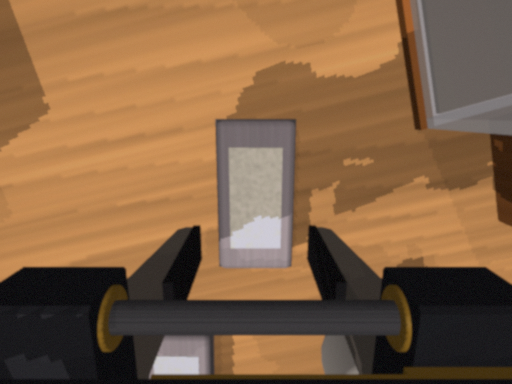

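Request:
arm_command(
  plan=[
    [0,0,0,0,0,2,-0.3],
    [0,0,0,0,0,0,1],
    [0,0,0,0,0,0,1],
    [0,0,0,0,0,0,1],
    [0,0,0,0,0,0,1],
  ],
  squeeze=25,
)

```text
clock: 9.55
ee_pos: [533.9, 372.6, 29.4]
tcp_rot: [-3.141, -0.0, -0.235]
ft_force: [0.2, -0.9, -0.3]
gripper_width: 35.2
```

Run:
```python
from h import *
need(534.5,372.7,29,-.236)
f=grab_frame("wrist");save(f,"w7.png"); print(state()["gripper_width"])
```

```text
turn [-0.02 -0.02  0.04]  shift after turn [ 0.6 -0.3  0.4]
shift now [ 0.6 -0.3  0.4] rows 1.0 t 9.55
31.221382521118613
```

View pics/w7.png

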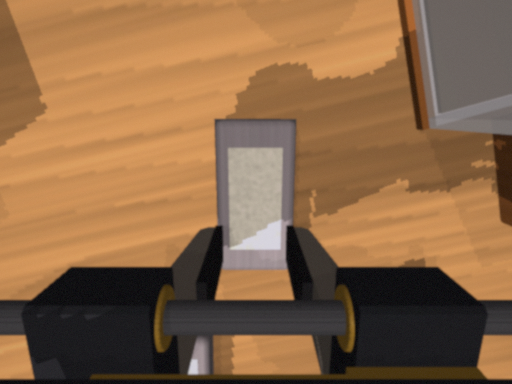

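Run:
```python
import station; print([n for n in dir(station) if not n.startswith('__')]); print(getattr(station,'tcp_to_tips',None))
from h import *
f=grab_frame("wrist"); save(f,"w8.png",(180,80,340,300),3)
print(f["xyz"],state()["ee_pos"])
K=np.array([[f["fx"],0,f["cx"]],[0,f["fy"],f["cy"]],[0,0,1]])
o=np.array([[45,22.5,0],[45,-22.5,0],[-45,-22.5,0],[-45,22.5,0]],float)
i=np.array([[216,120],[296,120],[291,268],[220,268]],float)
ok,r,t=cv2.solvePnP(o,i,K,None)
R,_=cv2.Rodrigues(r); print("cam in tin",(-R.T@t).ravel(), "camera above table", (-R.T@t).ravel()[2]+26)
for n,u,v in zip("abcd",*i.T): print(n,p2w(f,u,v,26))
```

```text
['MotionError', 'grab_frame', 'look_for', 'sign_off', 'state', 'tcp_to_tips']
25.0
[602.29  356.82  203.694] [533.792 372.48   29.193]
cam in tin [ 44.614   1.93  187.654] camera above table 213.65430674448146
a [604.007 377.276  26.   ]
b [594.055 335.846  26.   ]
c [510.306 356.2    26.   ]
d [520.228 397.516  26.   ]
```

View pics/w8.png

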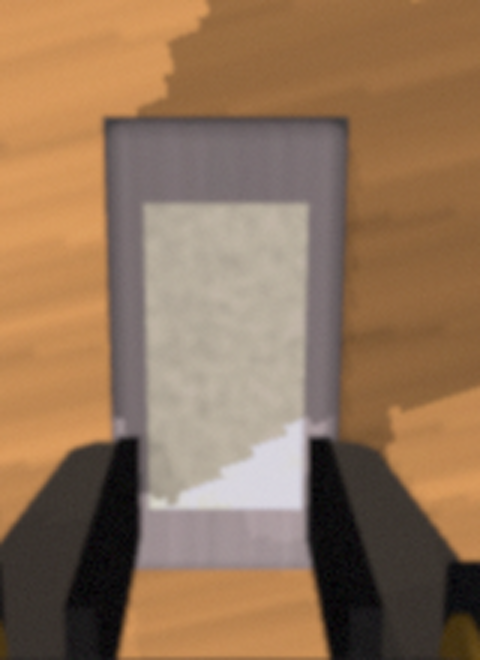

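The picture shows the finger ends above the tin's top: inner faces at (226,226) and (283,226), inside the tin's outline. They seem higher than the reading says, so I'll check with the scene camera.

Run:
```python
from h import *
f=grab_frame("scene"); s=state(); R=RR(s["tcp_rot"])
w=s["gripper_width"]/2
im=cv2.resize(f["image"],None,fx=5,fy=5,interpolation=cv2.INTER_CUBIC)
for d in (0,25):
  for sy in (-1,1):
    p=w2p(f,s["ee_pos"]+R.apply([0,sy*w,d]))[0]; print(d,sy,p)
    cv2.circle(im,tuple(int(v*5+2) for v in p),4,(0,0,255) if d else (0,255,0),-1)
p=w2p(f,s["ee_pos"])[0]; u,v=[int(a*5) for a in p]
cv2.imwrite("pics/s8.png",im[max(0,v-300):v+250,u-350:u+350])
```

```text
0 -1 [377.6   243.037]
0 1 [370.339 241.186]
25 -1 [376.363 248.352]
25 1 [369.183 246.5  ]
```

View pics/s8.png

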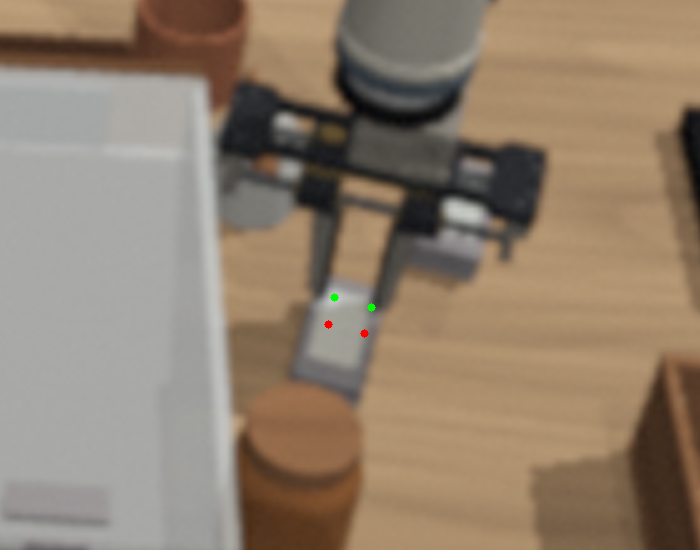

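Request:
arm_command(
  plan=[
    [0,0,0,0,0,0,-0.3],
    [0,0,0,0,0,0,-0.3],
    [0,0,0,0,0,0,-0.3],
    [0,0,0,0,0,0,-0.3],
    [0,0,0,0,0,0,-0.3],
  ],
)

```text
clock: 10.12
ee_pos: [533.7, 372.4, 29.0]
tcp_rot: [3.142, 0.0, -0.235]
ft_force: [-0.2, 0.4, -0.3]
gripper_width: 54.6
```

Request:
arm_command(
  plan=[
    [0,0,0,0,0,3,-0.3],
    [0,0,0,0,0,3,-0.3],
    [0,0,0,0,0,3,-0.3],
    [0,0,0,0,0,3,-0.3],
    [0,0,0,0,0,0,-0.3],
  ],
)

```text
clock: 10.53
ee_pos: [533.3, 372.1, 16.1]
tcp_rot: [3.141, 0.001, -0.235]
ft_force: [0.1, 0.2, 1.2]
gripper_width: 59.8
```

Run:
```python
from h import *
f=grab_frame("wrist"); save(f,"w9.png",(150,80,360,300),3); s=state(); print(s["ee_pos"],s["ft_force"],s["gripper_width"])
```

```text
[533.403 372.203  16.415] [ 0.465  0.009 -0.088] 59.6446170526283
```

View pics/w9.png

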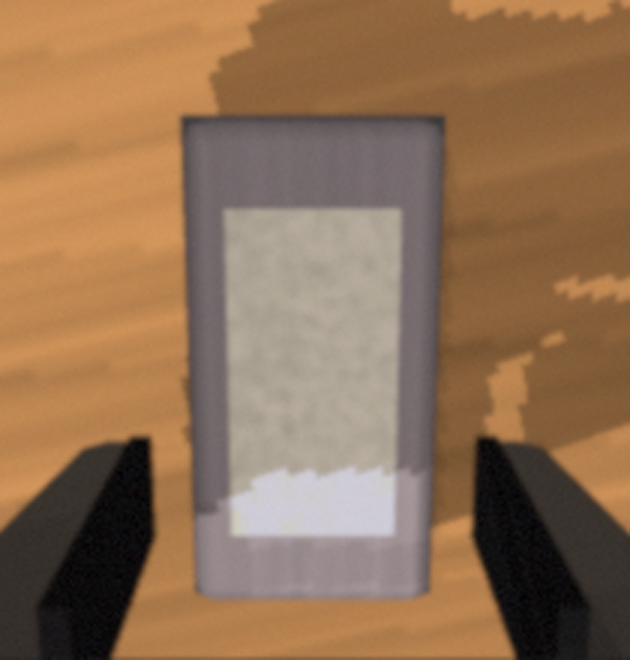

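No table contact with the TCP at 16 mm, though the stated tips would be 9 mm below the table. So the real tips are close to the TCP. I'll go a bit lower and grip.

Request:
arm_command(
  plan=[
    [0,0,0,0,0,2,-0.3],
    [0,0,0,0,0,2,-0.3],
    [0,0,0,0,0,2,-0.3],
    [0,0,0,0,0,1,-0.3],
    [0,0,0,0,0,0,1],
  ],
)

```text
clock: 11.0
ee_pos: [533.5, 372.3, 9.7]
tcp_rot: [3.141, 0.0, -0.235]
ft_force: [-0.8, -0.1, 0.1]
gripper_width: 55.3
```

Request:
arm_command(
  plan=[
    [0,0,0,0,0,0,1],
    [0,0,0,0,0,0,1],
    [0,0,0,0,0,0,1],
    [0,0,0,0,0,0,1],
    [0,0,0,0,0,0,1],
  ],
  squeeze=25,
)

```text
clock: 11.42
ee_pos: [533.7, 372.5, 10.1]
tcp_rot: [-3.142, -0.0, -0.235]
ft_force: [0.0, 0.6, -0.4]
gripper_width: 44.6
```

Request:
arm_command(
  plan=[
    [0,0,0,0,0,-20,1],
    [0,0,0,0,0,-40,1],
    [0,0,0,-10,0,-39,1],
    [0,0,0,-20,0,-36,1],
    [0,0,0,-20,0,-36,1],
  ],
)

```text
clock: 11.83
ee_pos: [484.8, 383.9, 182.7]
tcp_rot: [-3.141, -0.0, -0.236]
ft_force: [0.1, 0.3, -0.8]
gripper_width: 44.7
```

Run:
```python
from h import *
need(455,169,225,.022); print(state()["gripper_width"])
f=grab_frame("wrist"); save(f,"w10.png")
```

```text
turn [ -0.01  -0.01 -14.81]  shift after turn [-34.5 214.2 -42.3]
shift now [ 21.4 215.8 -42.4] rows 6.0 t 11.83
44.67227934510139
```

View pics/w10.png

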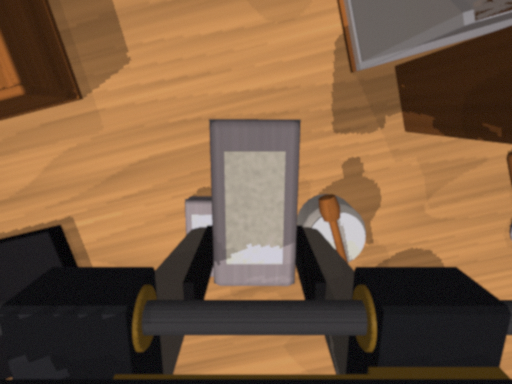

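The tin is held at 44.7 mm. A PnP on its corners gives where it sits in the gripper.

```bash
cat >> h.py <<'E'
def tin_in_tool(f,i):
    "corners far-left, far-right, near-right, near-left px of top face -> tin top centre in tool frame"
    K=np.array([[f["fx"],0,f["cx"]],[0,f["fy"],f["cy"]],[0,0,1]])
    o=np.array([[45,22.5,0],[45,-22.5,0],[-45,-22.5,0],[-45,22.5,0]],float)
    ok,r,t=cv2.solvePnP(o,np.array(i,float),K,None); R,_=cv2.Rodrigues(r)
    F=np.diag([1,-1,-1]); Rc=RR(f["orientation"]).as_matrix()
    s=state(); Rt=RR(s["tcp_rot"]).as_matrix()
    c=f["xyz"]+Rc@F@t.ravel(); ax=Rc@F@R
    print("tin top centre world",c,"in tool",Rt.T@(c-s["ee_pos"])); print("tin axes in tool\n",Rt.T@ax)
E
python3 - <<'E'
from h import *
f=grab_frame("wrist")
tin_in_tool(f,[[209,120],[300,120],[295,285],[216,285]])
E
```

```text
tin top centre world [505.727 381.816 199.826] in tool [ 20.735   0.015 -12.31 ]
tin axes in tool
 [[ 1.    -0.004  0.009]
 [-0.004 -1.    -0.012]
 [ 0.009  0.012 -1.   ]]
```

Request:
arm_command(
  plan=[
    [0,0,-5,0,20,-36,1],
    [0,0,-5,0,30,-8,1],
    [0,0,-4.8,-5,38,0,1],
    [0,0,0,-10,40,0,1],
    [0,0,0,-10,40,0,1],
  ],
)

```text
clock: 12.35
ee_pos: [449.9, 215.4, 224.4]
tcp_rot: [3.141, 0.0, 0.024]
ft_force: [1.6, -1.1, 0.1]
gripper_width: 44.3
```

Run:
```python
from h import *
need(455,169,225,.022); print(state()["gripper_width"])
```

```text
turn [0.02 0.01 0.14]  shift after turn [ 4.1 46.5 -0.6]
shift now [ 4.  46.5 -0.6] rows 2.0 t 12.35
44.26609569316922
```

Request:
arm_command(
  plan=[
    [0,0,0,0,23,0,1],
    [0,0,0,0,23,0,1],
    [0,0,0,0,0,0,1],
    [0,0,0,0,0,0,1],
    [0,0,0,0,0,0,1],
  ],
)

```text
clock: 12.77
ee_pos: [451.8, 171.3, 224.7]
tcp_rot: [-3.141, 0.0, 0.022]
ft_force: [0.3, 0.4, -1.1]
gripper_width: 44.3
```

Run:
```python
from h import *
need(455,169,225,.022); print(state()["gripper_width"])
f=grab_frame("wrist"); save(f,"w11.png",None,1.5)
```

```text
turn [-0.02  0.01  0.02]  shift after turn [ 3.1  2.3 -0.3]
shift now [ 3.1  2.3 -0.3] rows 1.0 t 12.77
44.321903860677104
```

View pics/w11.png

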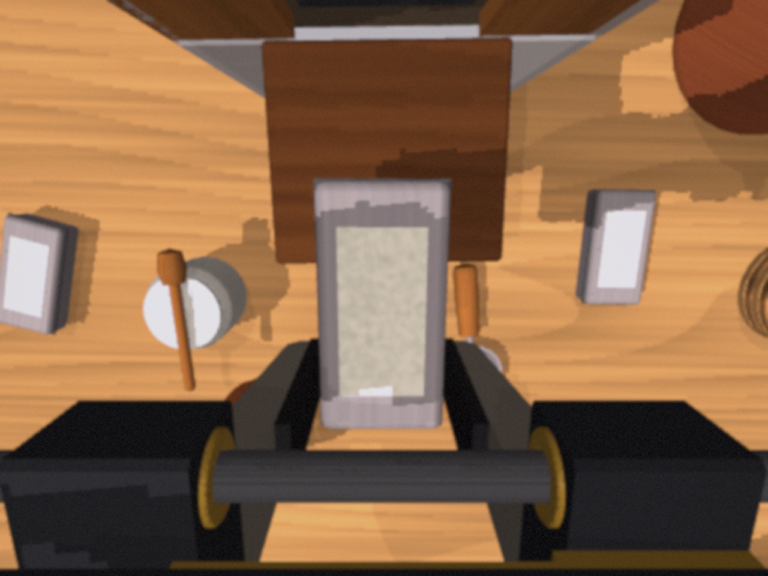

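Run:
```python
from h import *
f=grab_frame("wrist"); print(state()["ee_pos"])
for u,v in [(264,42),(511,40),(277,262),(502,260),(295,38),(480,38)]: print(p2w(f,u/1.5,v/1.5,190))
```

```text
[451.7   171.766 224.74 ]
[569.931 220.665 190.   ]
[572.837 124.156 190.   ]
[482.686 218.234 190.   ]
[485.795 120.317 190.   ]
[571.63  208.515 190.   ]
[573.271 136.317 190.   ]
```

Request:
arm_command(
  plan=[
    [0,0,-0.5,8,2,7,1],
    [0,0,0,8,0,7,1],
    [0,0,0,4,0,7,1],
    [0,0,0,0,0,0,1],
    [0,0,0,0,0,0,1],
  ],
)

```text
clock: 13.28
ee_pos: [471.4, 169.5, 202.9]
tcp_rot: [3.141, 0.002, 0.032]
ft_force: [0.4, -0.8, -1.2]
gripper_width: 45.0
```

Run:
```python
from h import *
need(548,171.7,203,.03); s=state(); print(s["gripper_width"],s["ft_force"])
f=grab_frame("wrist"); save(f,"w12.png",(100,0,420,300),2)
```

```text
turn [0.03 0.12 0.09]  shift after turn [76.6  0.1 -0.1]
shift now [76.6  0.2 -0.2] rows 2.0 t 13.28
44.98955028599929 [ 0.438 -0.826 -1.215]
```

View pics/w12.png

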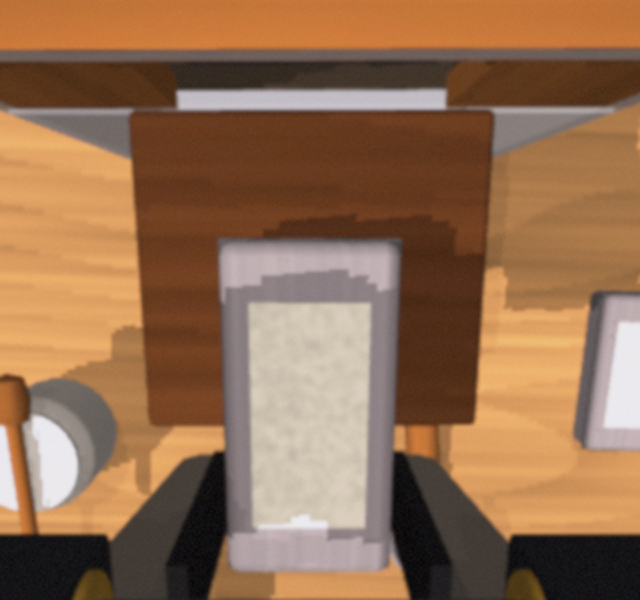

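Tin is straight and centred on the ledge (tin centre col ~310, port centre ~311). Now I'll drive it in.

Request:
arm_command(
  plan=[
    [0,0,0,15,0,0,1],
    [0,0,0,15,0,0,1],
    [0,0,0,15,0,0,1],
    [0,0,0,15,0,0,1],
    [0,0,0,14,0,0,1],
  ],
)

```text
clock: 13.75
ee_pos: [546.1, 171.9, 204.2]
tcp_rot: [-3.142, 0.0, 0.032]
ft_force: [-0.1, -0.3, -2.0]
gripper_width: 44.9
```

Run:
```python
from h import *
need(548,171.7,203,.03); s=state(); print(s["gripper_width"],s["ft_force"])
f=grab_frame("wrist"); save(f,"w13.png",(100,0,420,300),2)
```

```text
turn [-0.    0.01  0.1 ]  shift after turn [1.9 0.3 1.2]
shift now [1.9 0.3 1.2] rows 1.0 t 13.75
44.85968761423635 [-0.115 -0.296 -1.962]
```

View pics/w13.png

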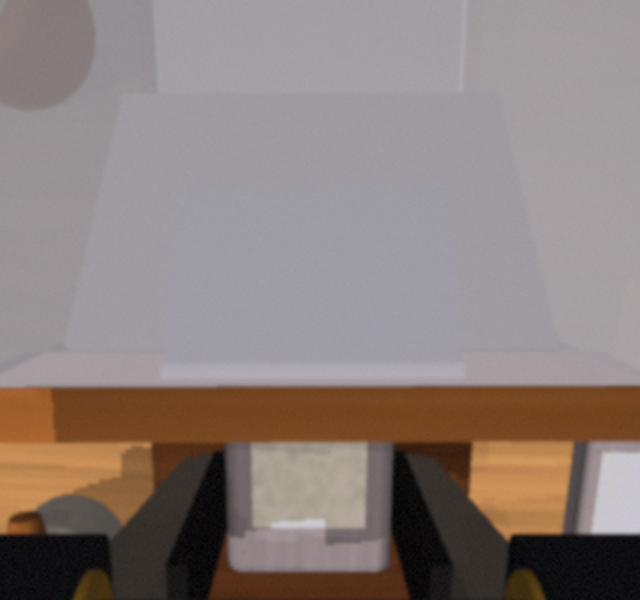

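Request:
arm_command(
  plan=[
    [0,0,0,5,0,1,1],
    [0,0,0,0,0,0,-0.3],
    [0,0,0,0,0,0,-0.3],
    [0,0,0,0,0,0,-0.3],
    [0,0,0,-20,0,0,-0.3],
  ],
)

```text
clock: 14.22
ee_pos: [532.6, 171.7, 203.5]
tcp_rot: [-3.141, -0.003, 0.031]
ft_force: [-0.8, -0.0, 1.1]
gripper_width: 59.9
```

Request:
arm_command(
  plan=[
    [0,0,0,-25,0,0,-0.3],
    [0,0,0,-15,0,0,1],
    [0,0,0,0,0,0,1],
    [0,0,0,0,0,0,1],
    [0,0,0,0,0,0,1],
  ],
)

```text
clock: 14.63
ee_pos: [491.4, 170.3, 203.6]
tcp_rot: [-3.141, -0.002, 0.032]
ft_force: [-0.0, 0.3, 1.0]
gripper_width: 35.3
```

Run:
```python
from h import *
need(548,171.7,203,.03); s=state(); print(s["gripper_width"],s["ft_force"])
f=grab_frame("wrist"); save(f,"w14.png",(100,0,420,300),2)
```

```text
turn [-0.02 -0.09  0.11]  shift after turn [56.6  0.3  0.6]
shift now [56.6  0.4  0.7] rows 2.0 t 14.63
35.32697906984055 [-0.018  0.28   0.959]
```

View pics/w14.png

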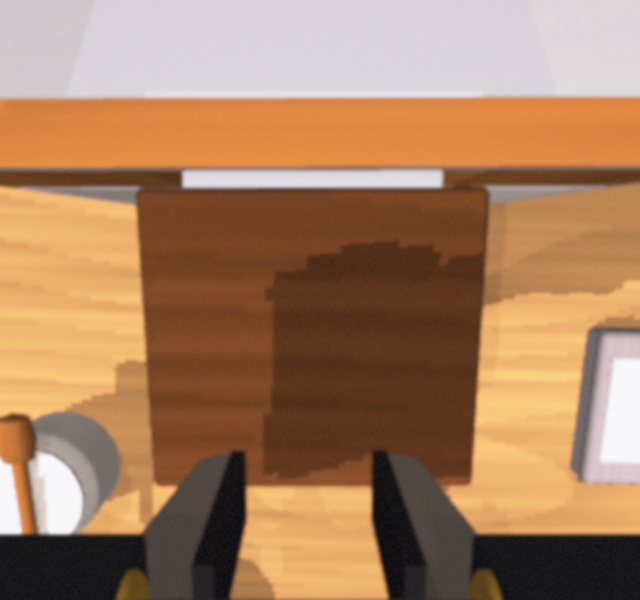

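The ledge is empty, so the tin slid in by itself. I'll confirm with the scene camera and get fresh poses of the others.

Run:
```python
from h import *
f=grab_frame("scene"); save(f,"s15.png",(140,140,460,360),2.4)
```

```text
(no output)
```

View pics/s15.png

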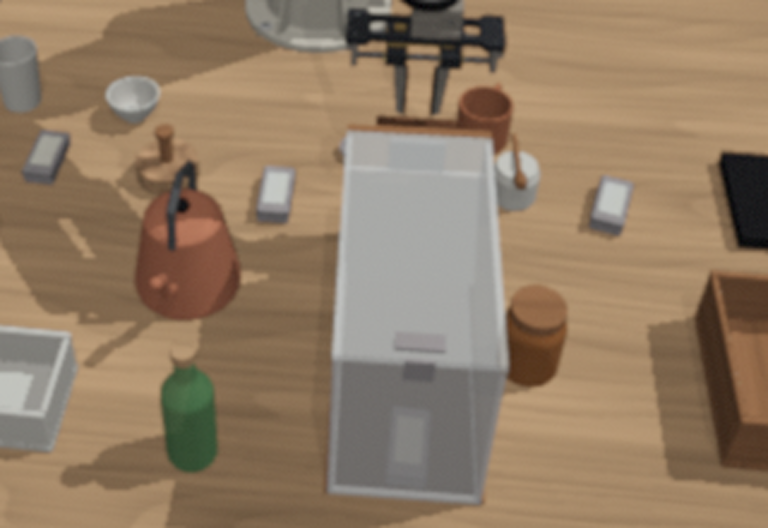

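Tin 1 is lying inside, at (408,440) in the crop. Next is the tin at (436,451).

Run:
```python
from h import *
need(415,456,150,-.253)
```

```text
turn [-0.02 -0.05 16.31]  shift after turn [-145.6 -257.5   53.3]
shift now [ -67.5 -288.    53.3] rows 8.0 t 14.73
```

Request:
arm_command(
  plan=[
    [0,0,5.5,-25,-25,-15,-0.3],
    [0,0,5.5,-22,-33,0,-0.3],
    [0,0,5.3,-20,-35,0,-0.3],
    [0,0,0,-20,-36,0,-0.3],
    [0,0,0,-20,-36,0,-0.3],
  ],
)

```text
clock: 15.15
ee_pos: [410.0, 347.9, 218.3]
tcp_rot: [-3.141, -0.001, -0.254]
ft_force: [1.2, -0.2, 0.2]
gripper_width: 58.0
```

Request:
arm_command(
  plan=[
    [0,0,0,-15,-36,0,-0.3],
    [0,0,0,-10,-36,0,-0.3],
    [0,0,0,0,-20,30,-0.3],
    [0,0,0,0,0,30,-0.3],
    [0,0,0,0,0,0,-0.3],
  ],
)

```text
clock: 15.57
ee_pos: [406.9, 440.4, 152.4]
tcp_rot: [3.135, 0.004, -0.251]
ft_force: [-0.3, -1.2, -0.6]
gripper_width: 59.3
```

Run:
```python
from h import *
need(415,456,10,-.253)
f=grab_frame("wrist"); tins(f); save(f,"w16.png")
```

```text
turn [0.41 0.22 0.1 ]  shift after turn [  4.  -17.2 142.4]
shift now [  4.5 -18.2 142.3] rows 4.0 t 15.57
tin score 0.85  c=(435.4,451.0) yaw -14.6 deg (-0.2554)  label 60x30
```

View pics/w16.png

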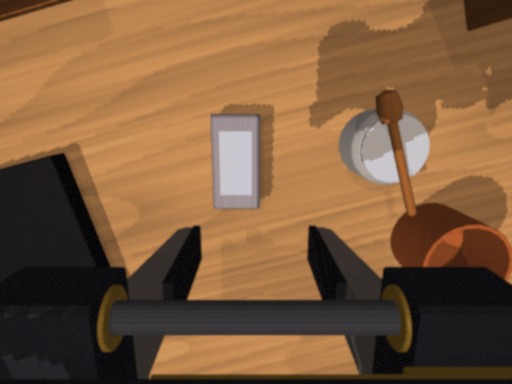

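Request:
arm_command(
  plan=[
    [0,0,0,3,-10,25,-0.3],
    [0,0,0,0,-7.5,30,-0.3],
    [0,0,0,0,0,30,-0.3],
    [0,0,0,0,0,30,-0.3],
    [0,0,0,0,0,15,-0.3],
  ],
)

```text
clock: 16.08
ee_pos: [416.6, 456.8, 27.1]
tcp_rot: [3.141, 0.0, -0.254]
ft_force: [-0.7, 0.2, -0.7]
gripper_width: 59.6
```

Run:
```python
from h import *
need(414,456.5,9.5,-.255)
f=grab_frame("wrist"); save(f,"w17.png");need(414,456.5,9.5,-.255)
```

```text
turn [0.04 0.02 0.06]  shift after turn [-2.5  0.9 17.6]
shift now [-2.5  0.9 17.6] rows 1.0 t 16.08
turn [0.18 0.09 0.06]  shift after turn [-1.9 -0.2 15.9]
shift now [-1.9 -0.3 15.9] rows 1.0 t 16.13
```

View pics/w17.png

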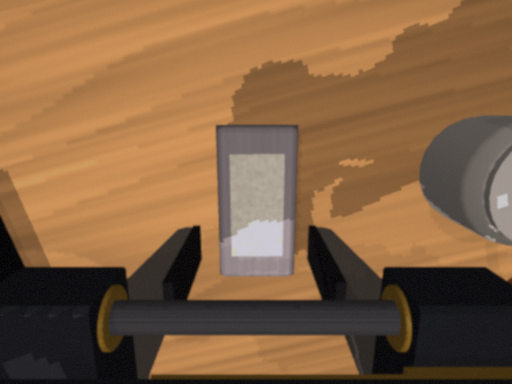

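Request:
arm_command(
  plan=[
    [0,0,0,-2,0,6,-0.3],
    [0,0,0,0,0,6,-0.3],
    [0,0,0,0,0,5,-0.3],
    [0,0,0,0,0,0,1],
    [0,0,0,0,0,0,1],
  ],
)

```text
clock: 16.55
ee_pos: [414.7, 458.5, 11.9]
tcp_rot: [-3.141, -0.0, -0.253]
ft_force: [-0.3, -0.4, 0.5]
gripper_width: 48.7
```

Request:
arm_command(
  plan=[
    [0,0,0,0,0,0,1],
    [0,0,0,0,0,0,1],
    [0,0,0,0,0,0,1],
    [0,0,0,0,0,-15,1],
    [0,0,0,0,0,-40,1],
  ],
)

```text
clock: 16.97
ee_pos: [411.6, 455.2, 61.9]
tcp_rot: [3.134, 0.004, -0.253]
ft_force: [-0.1, -0.3, -1.4]
gripper_width: 44.5
```

Run:
```python
from h import *
print(state()["gripper_width"],state()["ee_pos"])
need(440,168.4,220,.03)
```

```text
44.49842450645522 [411.607 455.229  61.94 ]
turn [  0.41   0.3  -16.2 ]  shift after turn [  19.8  287.6 -158.1]
shift now [  98.6  271.8 -156.3] rows 8.0 t 16.97
```

Request:
arm_command(
  plan=[
    [0,0,0,0,0,-40,1],
    [0,0,0,0,0,-40,1],
    [0,0,-5.4,0,15,-38,1],
    [0,0,-5.4,0,20,-36,1],
    [0,0,-5.4,5,39,0,1],
  ],
)

```text
clock: 17.38
ee_pos: [412.2, 389.0, 227.5]
tcp_rot: [-3.133, -0.009, 0.037]
ft_force: [1.2, 0.3, -0.3]
gripper_width: 44.7
```

Request:
arm_command(
  plan=[
    [0,0,0,4,40,0,1],
    [0,0,0,4,40,0,1],
    [0,0,0,4,40,0,1],
    [0,0,0,4,40,0,1],
    [0,0,0,0,40,0,1],
  ],
)

```text
clock: 17.8
ee_pos: [432.0, 183.5, 220.2]
tcp_rot: [-3.141, -0.001, 0.03]
ft_force: [0.9, -0.9, -0.8]
gripper_width: 44.9
```

Run:
```python
from h import *
print(state()["gripper_width"],state()["ee_pos"])
need(440,168.4,220,.03)
f=grab_frame("wrist"); save(f,"w18.png",None,1.5)
```

```text
44.86692216216588 [431.979 183.482 220.212]
turn [-0.01 -0.05  0.02]  shift after turn [ 7.6 15.3  0.2]
shift now [ 7.6 15.3  0.2] rows 1.0 t 17.8
```

View pics/w18.png

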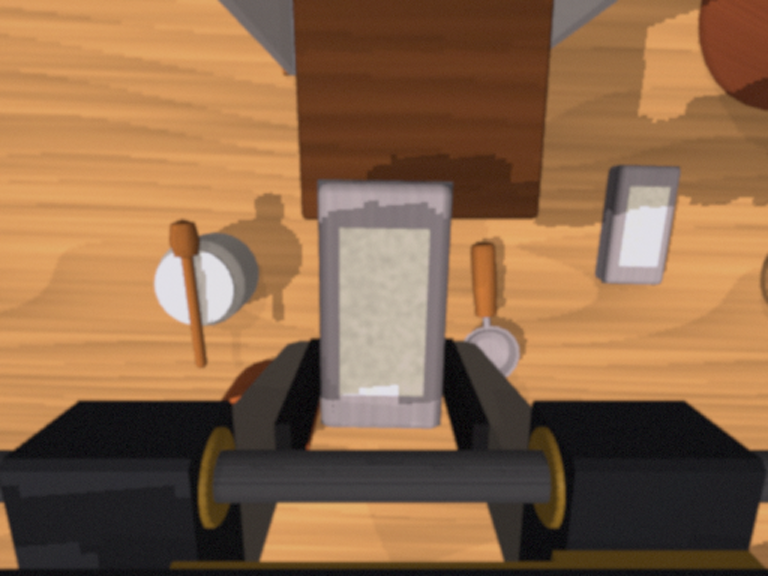

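Request:
arm_command(
  plan=[
    [0,0,0,15,8,0,1],
    [0,0,0,15,7,7,1],
    [0,0,0,8,0,8,1],
    [0,0,0,0,0,2,1],
    [0,0,0,0,0,0,1],
  ],
)

```text
clock: 18.27
ee_pos: [469.6, 171.5, 202.0]
tcp_rot: [3.141, 0.002, 0.03]
ft_force: [1.0, -0.1, -0.6]
gripper_width: 44.5
```

Run:
```python
from h import *
need(551,171.8,203,.03)
f=grab_frame("wrist"); save(f,"w19.png",(100,0,420,300),2)
```

```text
turn [ 0.02  0.11 -0.02]  shift after turn [81.4  2.1 -1. ]
shift now [81.4  2.1 -1.1] rows 2.0 t 18.27
```

View pics/w19.png

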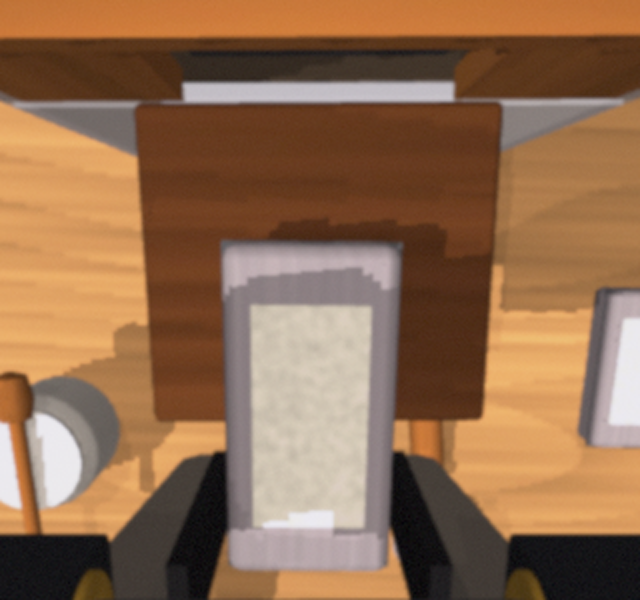

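Request:
arm_command(
  plan=[
    [0,0,0,16,1,0,1],
    [0,0,0,16,1,0,1],
    [0,0,0,16,0,0,1],
    [0,0,0,16,0,0,1],
    [0,0,0,16,0,0,1],
  ],
)

```text
clock: 18.73
ee_pos: [549.8, 172.5, 203.0]
tcp_rot: [3.142, 0.001, 0.031]
ft_force: [-0.1, 0.5, -1.1]
gripper_width: 44.7
```

Request:
arm_command(
  plan=[
    [0,0,0,2,0,0,1],
    [0,0,0,0,0,0,-0.3],
    [0,0,0,0,0,0,-0.3],
    [0,0,0,0,0,0,-0.3],
    [0,0,0,0,0,0,-0.3],
  ],
)

```text
clock: 19.15
ee_pos: [551.5, 172.0, 203.3]
tcp_rot: [-3.142, 0.0, 0.03]
ft_force: [0.5, -0.7, -0.2]
gripper_width: 60.1
```

Request:
arm_command(
  plan=[
    [0,0,0,-25,0,0,-0.3],
    [0,0,0,-30,0,0,-0.3],
    [0,0,0,-10,0,-20,-0.3],
    [0,0,0,0,0,-20,-0.3],
    [0,0,0,0,0,0,-0.3],
  ],
)

```text
clock: 19.57
ee_pos: [488.0, 170.5, 246.8]
tcp_rot: [-3.14, -0.005, 0.03]
ft_force: [1.0, -0.5, 0.2]
gripper_width: 59.5
```

Run:
```python
from h import *
need(551,171.8,203,.03)
f=grab_frame("wrist"); save(f,"w20.png",(50,0,470,300),1.5)
f=grab_frame("scene"); save(f,"s20.png",(220,160,420,360),3)
```

```text
turn [-0.09 -0.29  0.03]  shift after turn [63.   0.6 43.8]
shift now [62.7  0.7 44.1] rows 2.0 t 19.57
```

View pics/w20.png

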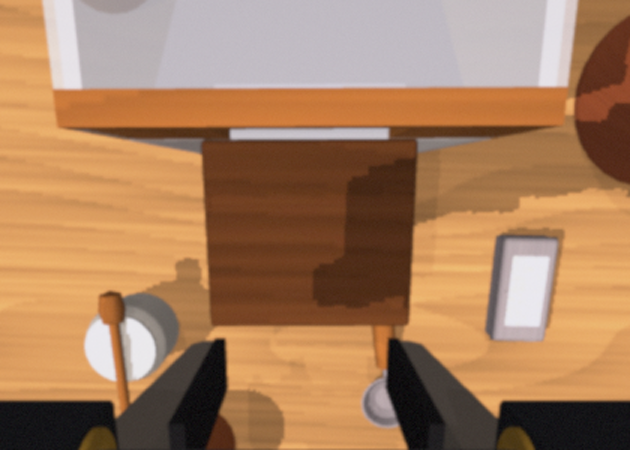

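View pics/s20.png

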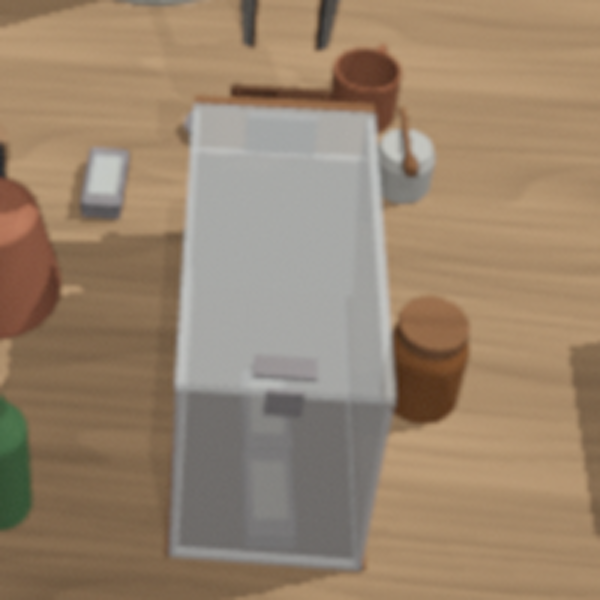

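Two tins are inside, lying in line. Now the third tin, at (467,-12).

Run:
```python
from h import *
need(445,-12.6,120,.008)
```

```text
turn [-0.04 -0.12  1.27]  shift after turn [-43.9 182.3 123.8]
shift now [-48.2 181.4 123.6] rows 6.0 t 19.67
```

Request:
arm_command(
  plan=[
    [0,0,1.2,-20,35,0,-0.3],
    [0,0,0,-15,38,0,-0.3],
    [0,0,0,-9,38,0,-0.3],
    [0,0,0,0,37,15,-0.3],
    [0,0,0,0,34,20,-0.3],
  ],
)

```text
clock: 20.08
ee_pos: [445.7, -14.7, 208.2]
tcp_rot: [3.141, -0.002, 0.009]
ft_force: [0.1, -0.2, 0.2]
gripper_width: 59.8
```

Request:
arm_command(
  plan=[
    [0,0,0,0,0,40,-0.3],
    [0,0,0,0,0,40,-0.3],
    [0,0,0,0,0,10,-0.3],
    [0,0,0,0,0,0,-0.3],
    [0,0,0,0,0,0,-0.3],
  ],
)

```text
clock: 20.5
ee_pos: [445.6, -12.7, 118.2]
tcp_rot: [-3.142, 0.002, 0.009]
ft_force: [-0.2, -0.6, 0.2]
gripper_width: 60.1
```

Run:
```python
from h import *
f=grab_frame("wrist"); t=tins(f); save(f,"w21.png")
need(445,-12.6,9.5,.008)
```

```text
tin score 0.76  c=(467.8,-13.4) yaw 0.4 deg (0.0067)  label 60x30Traceback (most recent call last):
  File "<stdin>", line 2, in <module>
  File "h.py", line 36, in tins
    k=max(cs,key=cv2.contourArea).reshape(-1,2)
      ~~~^^^^^^^^^^^^^^^^^^^^^^^^
ValueError: max() iterable argument is empty
```

Request:
arm_command(
  plan=[
    [0,0,0,0,0.5,30,-0.3],
    [0,0,0,0,0,30,-0.3],
    [0,0,0,0,0,28,-0.3],
    [0,0,0,0,0,10,-0.3],
    [0,0,0,0,0,0,-0.3],
  ],
)

```text
clock: 21.02
ee_pos: [445.3, -13.1, 19.5]
tcp_rot: [-3.142, 0.002, 0.01]
ft_force: [-0.5, 0.2, -0.0]
gripper_width: 59.9
```

```bash
sed -i 's/^        k=max/        if not cs: continue\n        k=max/' h.py
python3 - <<'E'
from h import *
need(446,-13.3,9.5,.007)
f=grab_frame("wrist"); save(f,"w21.png");need(446,-13.3,9.5,.007)
E
```

```text
turn [-0.01  0.11  0.15]  shift after turn [ 0.7  0.2 10. ]
shift now [ 0.7  0.2 10. ] rows 1.0 t 21.02
turn [-0.    0.01  0.14]  shift after turn [-0.2  0.1 11.1]
shift now [-0.2  0.1 11.1] rows 1.0 t 21.07
```

View pics/w21.png

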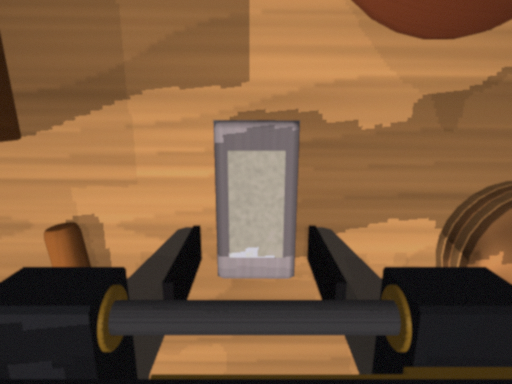

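Request:
arm_command(
  plan=[
    [0,0,0,0,0,6,-0.3],
    [0,0,0,0,0,5,-0.3],
    [0,0,0,0,0,0,-0.3],
    [0,0,0,0,0,0,1],
    [0,0,0,0,0,0,1],
  ],
)

```text
clock: 21.48
ee_pos: [446.1, -13.5, 9.5]
tcp_rot: [3.142, -0.001, 0.009]
ft_force: [1.5, -0.0, 0.1]
gripper_width: 48.5
```

Request:
arm_command(
  plan=[
    [0,0,0,0,0,0,1],
    [0,0,0,0,0,0,1],
    [0,0,0,0,0,0,1],
    [0,0,0,0,0,-15,1],
    [0,0,0,0,0,-40,1],
  ],
)

```text
clock: 21.9
ee_pos: [442.1, -13.4, 61.1]
tcp_rot: [-3.141, 0.008, 0.009]
ft_force: [-0.7, 0.1, -2.5]
gripper_width: 44.7
```

Request:
arm_command(
  plan=[
    [0,0,0,0,0,-40,1],
    [0,0,0,0,0,-40,1],
    [0,0,0,-10,-10,-38,1],
    [0,0,0,-15,-15,-35,1],
    [0,0,-1.3,0,-40,0,1],
  ],
)

```text
clock: 22.32
ee_pos: [421.6, 49.7, 223.2]
tcp_rot: [3.141, -0.009, 0.028]
ft_force: [2.5, -0.9, -0.7]
gripper_width: 44.8
```

Run:
```python
from h import *
print(state()["gripper_width"],state()["ee_pos"])
need(430,168.,220,.03)
```

```text
44.759917579910514 [421.564  49.71  223.207]
turn [ 0.04 -0.49 -0.1 ]  shift after turn [  12.  -118.     3.2]
shift now [  11.8 -118.     3.2] rows 3.0 t 22.32
```

Request:
arm_command(
  plan=[
    [0,0,0,4,-40,0,1],
    [0,0,0,4,-40,0,1],
    [0,0,0,4,-38,3,1],
    [0,0,0,20,0,8,1],
    [0,0,0,20,0,8,1],
  ],
)

```text
clock: 22.73
ee_pos: [468.0, 173.6, 198.0]
tcp_rot: [-3.141, -0.0, 0.037]
ft_force: [-2.8, -0.4, 9.4]
gripper_width: 44.9
```

Run:
```python
from h import *
need(551,171.8,203,.03)
f=grab_frame("wrist"); save(f,"w22.png",(100,0,420,300),2);need(551,171.8,203,.03)
```

```text
turn [-0.03 -0.02  0.38]  shift after turn [82.9  4.3 -5. ]
shift now [82.9  4.8 -5. ] rows 2.0 t 22.73
turn [-0.02 -0.11  0.28]  shift after turn [79.4  3.4 -6. ]
shift now [79.4  3.8 -5.9] rows 2.0 t 22.78
```

View pics/w22.png

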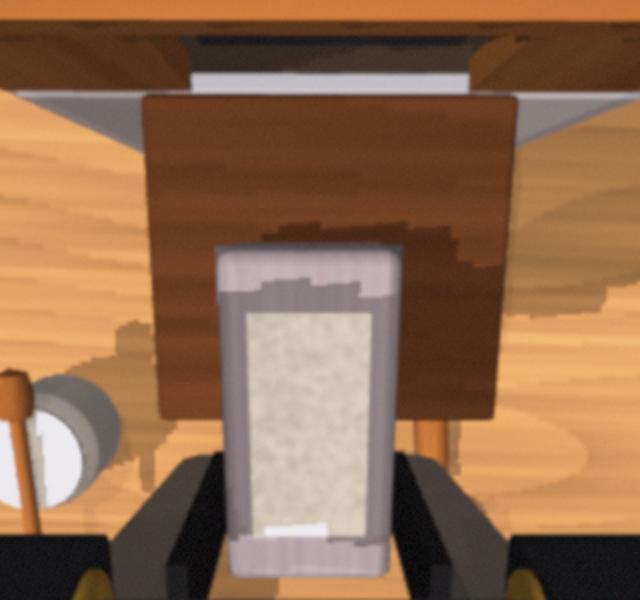

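Too low: the tin is touching the ledge (9 N) and sits ~5 mm left of the middle. I'm correcting that before insertion.

Request:
arm_command(
  plan=[
    [0,0,0,0,0,-5,1],
    [0,0,0.3,0,4,-1,1],
    [0,0,0,0,0,0,1],
    [0,0,0,0,0,0,1],
    [0,0,0,0,0,0,1],
  ],
)

```text
clock: 23.2
ee_pos: [468.0, 166.4, 204.4]
tcp_rot: [-3.141, -0.0, 0.026]
ft_force: [-0.4, -0.3, -1.4]
gripper_width: 45.0
```

Run:
```python
from h import *
need(551,171.8,203,.03)
f=grab_frame("wrist"); save(f,"w23.png",(100,0,420,300),2);need(551,171.8,203,.03); print(state()["ft_force"])
```

```text
turn [-0.01 -0.02 -0.26]  shift after turn [83.1 -2.9  1.4]
shift now [83.1 -3.3  1.4] rows 2.0 t 23.2
turn [-0.01 -0.02 -0.24]  shift after turn [83.  -2.8  1.3]
shift now [82.9 -3.2  1.4] rows 2.0 t 23.25
[-0.024 -0.162 -1.188]
```

View pics/w23.png

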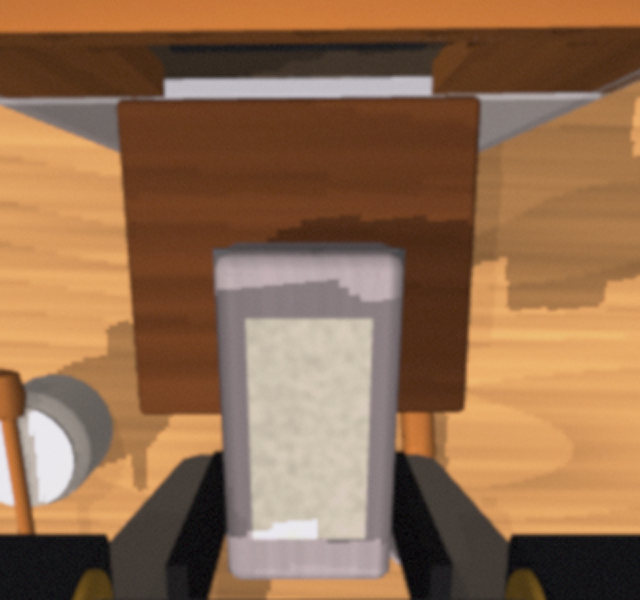

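Request:
arm_command(
  plan=[
    [0,0,0,16,-2,0,1],
    [0,0,0,16,-1,1,1],
    [0,0,0,17,0,0,1],
    [0,0,0,17,0,0,1],
    [0,0,0,17,0,0,1],
  ],
)

```text
clock: 23.67
ee_pos: [551.5, 171.9, 202.9]
tcp_rot: [3.141, 0.001, 0.026]
ft_force: [-0.3, -0.3, -1.7]
gripper_width: 44.6
```

Run:
```python
from h import *
need(551,171.8,203,.03); print(state()["ft_force"],state()["gripper_width"])
f=grab_frame("wrist"); save(f,"w24.png",(100,0,420,300),2)
```

```text
turn [ 0.01  0.04 -0.21]  shift after turn [-0.5  0.1 -0.1]
shift now [-0.5  0.1 -0.1] rows 1.0 t 23.67
[-0.272 -0.297 -1.663] 44.57086007954463
```

View pics/w24.png

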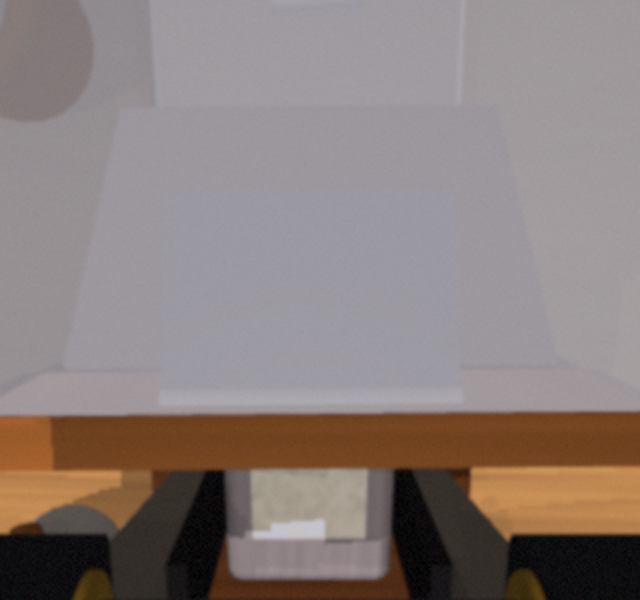

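Request:
arm_command(
  plan=[
    [0,0,0,1,0,0,1],
    [0,0,0,0,0,0,-0.3],
    [0,0,0,0,0,0,-0.3],
    [0,0,0,0,0,0,-0.3],
    [0,0,0,0,0,0,-0.3],
  ],
)

```text
clock: 24.13
ee_pos: [551.9, 172.2, 203.4]
tcp_rot: [-3.141, -0.0, 0.027]
ft_force: [0.6, -0.1, -0.2]
gripper_width: 60.0
```

Request:
arm_command(
  plan=[
    [0,0,0,-25,0,0,-0.3],
    [0,0,0,-30,0,0,-0.3],
    [0,0,0,-10,0,-20,-0.3],
    [0,0,0,0,0,-20,-0.3],
    [0,0,0,0,0,0,-0.3],
  ],
)

```text
clock: 24.55
ee_pos: [488.3, 171.1, 246.8]
tcp_rot: [-3.14, -0.005, 0.027]
ft_force: [0.3, 0.1, 1.1]
gripper_width: 59.7
```

Run:
```python
from h import *
f=grab_frame("wrist"); save(f,"w25.png",(50,0,470,300),1.5)
f=grab_frame("scene"); save(f,"s25.png",(220,160,420,360),3)
need(408,-352.5,150,-.024)
```

```text
turn [-0.04 -0.13  2.9 ]  shift after turn [-67.2 524.9  93.9]
shift now [-93.9 520.9  93.3] rows 13.0 t 24.65
```

View pics/w25.png

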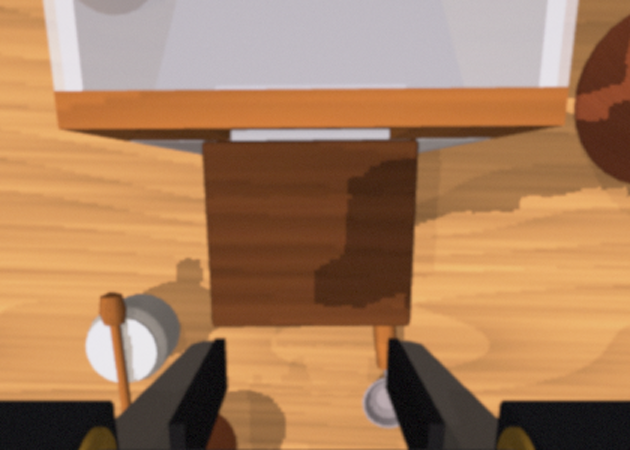

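View pics/s25.png

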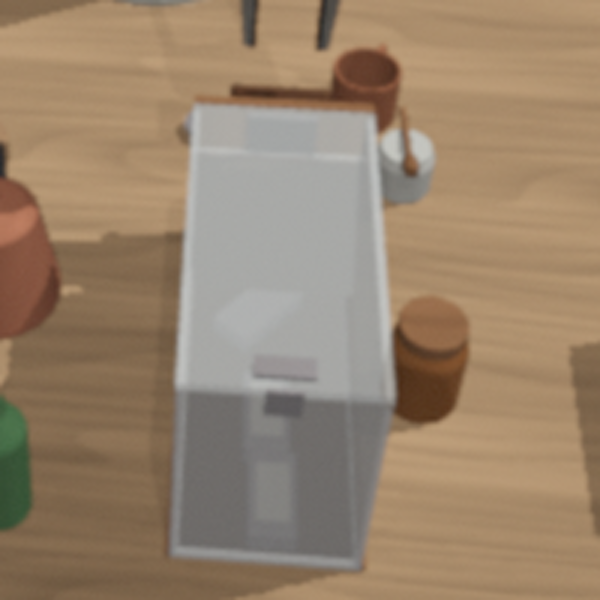

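Third tin is inside, crosswise at (255,315). Going for the fourth, at about (430,-353).

Request:
arm_command(
  plan=[
    [0,0,2.9,-8,40,0,-0.3],
    [0,0,0,-6,41,0,-0.3],
    [0,0,0,-6,41,0,-0.3],
    [0,0,0,-6,41,0,-0.3],
    [0,0,0,-6,41,0,-0.3],
  ],
)

```text
clock: 25.07
ee_pos: [451.4, -34.7, 242.0]
tcp_rot: [-3.142, 0.001, -0.024]
ft_force: [1.1, 0.3, 0.2]
gripper_width: 59.7
```

Request:
arm_command(
  plan=[
    [0,0,0,-6,41,0,-0.3],
    [0,0,0,-6,41,0,-0.3],
    [0,0,0,-6,41,0,-0.3],
    [0,0,0,-6,41,0,-0.3],
    [0,0,0,-6,41,0,-0.3],
  ],
)

```text
clock: 25.48
ee_pos: [416.3, -239.2, 242.1]
tcp_rot: [-3.141, 0.001, -0.024]
ft_force: [0.9, 0.7, 0.4]
gripper_width: 59.6
```

Request:
arm_command(
  plan=[
    [0,0,0,-5,40,0,-0.3],
    [0,0,0,0,36,15,-0.3],
    [0,0,0,0,35,20,-0.3],
    [0,0,0,0,0,40,-0.3],
    [0,0,0,0,0,20,-0.3],
  ],
)

```text
clock: 25.9
ee_pos: [407.9, -349.0, 143.7]
tcp_rot: [-3.139, 0.003, -0.027]
ft_force: [-1.2, 1.5, -0.8]
gripper_width: 59.5
```

Run:
```python
from h import *
s=state(); print(s["ee_pos"],s["tcp_rot"])
f=grab_frame("wrist"); t=tins(f); save(f,"w26.png")
for c in t:
  need(c[0]-22*np.cos(np.radians(c[2])),c[1]-22*np.sin(np.radians(c[2])),9.5,np.radians(c[2]))
```

```text
[ 407.857 -349.022  143.714] [-3.139  0.003 -0.027]
```

View pics/w26.png

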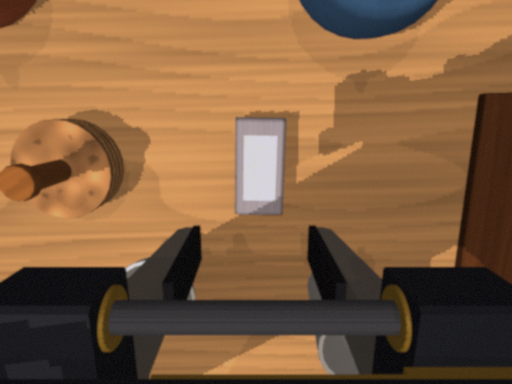

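Run:
```python
from h import *
f=grab_frame("wrist"); t=tins(f); print(f["orientation"], state()["ee_pos"])
a=p2w(f,261,118,26);b=p2w(f,259.5,214,26); print(a,b,(a+b)/2,np.arctan2(*(a-b)[1::-1]))
c=(a+b)/2; y=np.arctan2(*(a-b)[1::-1])
need(c[0]-22,c[1]+.5,9.5,y)
```

```text
tin score 0.63  c=(429.6,-353.7) yaw -2.7 deg (-0.0469)  label 61x31
[-0.258  0.005 -1.597] [ 409.641 -347.971  147.69 ]
[ 472.967 -353.106   26.   ] [ 385.252 -349.908   26.   ] [ 429.11  -351.507   26.   ] -0.03643706743024651
turn [-0.06  0.07  0.7 ]  shift after turn [ -2.4   3.1 138.2]
shift now [ -2.3   3.2 138.2] rows 4.0 t 26.1
```

Request:
arm_command(
  plan=[
    [0,0,0.8,-1,2,32,-0.3],
    [0,0,0,0,2,32,-0.3],
    [0,0,0,0,0,32,-0.3],
    [0,0,0,0,0,20,-0.3],
    [0,0,0,0,0,0,-0.3],
  ],
)

```text
clock: 26.52
ee_pos: [408.0, -350.9, 30.2]
tcp_rot: [-3.14, 0.003, -0.037]
ft_force: [-0.7, 0.5, 0.4]
gripper_width: 59.9
```

Run:
```python
from h import *
f=grab_frame("wrist"); save(f,"w27.png"); need(407.5,-352,9.5,-.04)
```

```text
turn [-0.05  0.06  0.15]  shift after turn [-1.3  0.3 22.6]
shift now [-1.3  0.3 22.6] rows 1.0 t 26.57
```

View pics/w27.png

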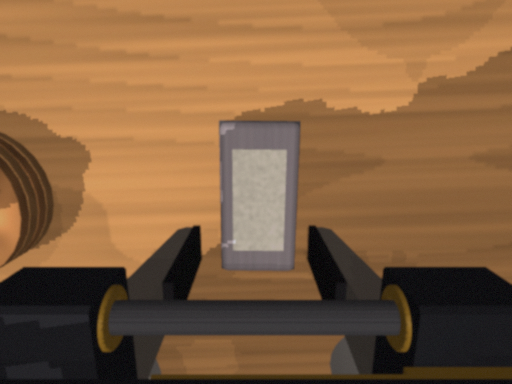

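Request:
arm_command(
  plan=[
    [0,0,0,0,2,7,-0.3],
    [0,0,0,0,0,7,-0.3],
    [0,0,0,0,0,5,-0.3],
    [0,0,0,0,0,0,-0.3],
    [0,0,0,0,0,0,-0.3],
  ],
)

```text
clock: 26.98
ee_pos: [408.8, -354.3, 13.3]
tcp_rot: [3.141, -0.0, -0.038]
ft_force: [-0.5, -0.6, 0.8]
gripper_width: 60.0
```

Request:
arm_command(
  plan=[
    [0,0,0,0,0,0,1],
    [0,0,0,0,0,0,1],
    [0,0,0,0,0,0,1],
    [0,0,0,0,0,0,1],
    [0,0,0,0,0,0,1],
  ],
)

```text
clock: 27.4
ee_pos: [408.9, -354.4, 13.3]
tcp_rot: [3.141, -0.0, -0.038]
ft_force: [0.3, 1.4, 5.0]
gripper_width: 44.7
```

Request:
arm_command(
  plan=[
    [0,0,0,0,0,-15,1],
    [0,0,0,0,0,-40,1],
    [0,0,0,0,0,-40,1],
    [0,0,0,0,0,-40,1],
    [0,0,0,0,0,-40,1],
  ],
)

```text
clock: 27.82
ee_pos: [408.1, -353.7, 189.5]
tcp_rot: [-3.141, 0.001, -0.038]
ft_force: [1.6, -1.9, -1.2]
gripper_width: 44.7
```

Run:
```python
from h import *
print(state()["gripper_width"],state()["ee_pos"])
need(430,168.,222,.03)
```

```text
44.687561352465075 [ 408.074 -353.721  189.526]
turn [-0.04  0.04 -3.91]  shift after turn [  37.6 -520.8  -32.5]
shift now [   2.  -522.2  -32.1] rows 13.0 t 27.82
```

Request:
arm_command(
  plan=[
    [0,0,-3.9,0,-20,-35,1],
    [0,0,0,0,-41,0,1],
    [0,0,0,0,-41,0,1],
    [0,0,0,0,-41,0,1],
    [0,0,0,0,-41,0,1],
  ],
)

```text
clock: 28.23
ee_pos: [403.7, -168.7, 223.0]
tcp_rot: [-3.142, -0.0, 0.029]
ft_force: [1.7, 0.2, -0.6]
gripper_width: 44.5
```

Request:
arm_command(
  plan=[
    [0,0,0,2,-41,0,1],
    [0,0,0,2,-41,0,1],
    [0,0,0,2,-41,0,1],
    [0,0,0,2,-41,0,1],
    [0,0,0,2,-41,0,1],
  ],
)

```text
clock: 28.65
ee_pos: [407.7, 36.8, 223.1]
tcp_rot: [3.142, -0.0, 0.03]
ft_force: [0.7, 0.9, -1.4]
gripper_width: 44.6
```

Request:
arm_command(
  plan=[
    [0,0,0,2,-41,0,1],
    [0,0,0,2,-41,0,1],
    [0,0,0,5,-40,0,1],
    [0,0,0,5,-10,0,1],
    [0,0,0,0,0,0,1],
  ],
)

```text
clock: 29.07
ee_pos: [418.8, 169.9, 222.9]
tcp_rot: [-3.141, -0.0, 0.034]
ft_force: [-0.0, -0.6, -1.9]
gripper_width: 44.8
```

Run:
```python
from h import *
f=grab_frame("wrist");print(state()["gripper_width"],state()["ee_pos"])
need(470,169.3,206,.03)
save(f,"w28.png",(100,0,420,300),2)
```

```text
44.30231216857209 [418.237 168.09  222.665]
turn [0.03 0.04 0.17]  shift after turn [51.8  0.3 16.7]
shift now [51.8  0.5 16.6] rows 2.0 t 29.12
```

View pics/w28.png

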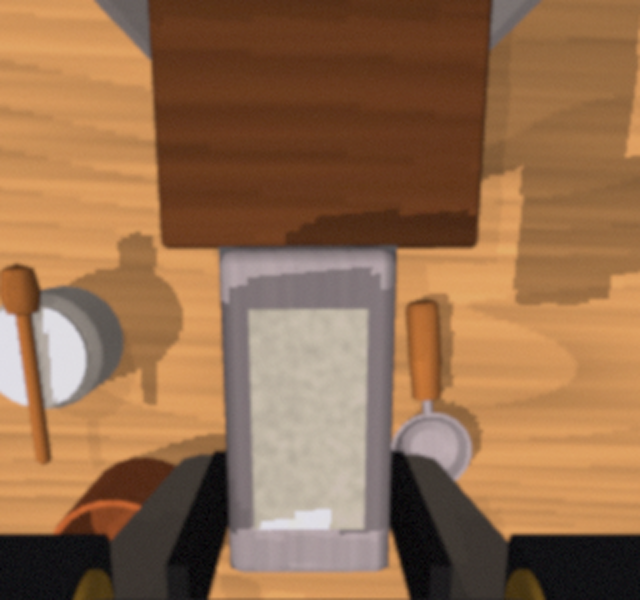

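Request:
arm_command(
  plan=[
    [0,0,0,17,1.5,0,1],
    [0,0,0,17,1,5,1],
    [0,0,0,17,0,6,1],
    [0,0,0,0,0,5,1],
    [0,0,0,0,0,0,1],
  ],
)

```text
clock: 29.53
ee_pos: [468.6, 164.4, 205.7]
tcp_rot: [3.14, 0.003, 0.028]
ft_force: [-0.9, 0.4, -1.0]
gripper_width: 44.6
```

Run:
```python
from h import *
f=grab_frame("wrist");print(state()["gripper_width"],state()["ft_force"])
need(551,171.8,206,.03)
save(f,"w29.png",(100,0,420,300),2)
```

```text
44.72037761804105 [-1.287  0.211 -1.016]
turn [ 0.06  0.16 -0.11]  shift after turn [82.9 -4.6  0.1]
shift now [82.9 -4.8 -0.1] rows 2.0 t 29.58
```

View pics/w29.png

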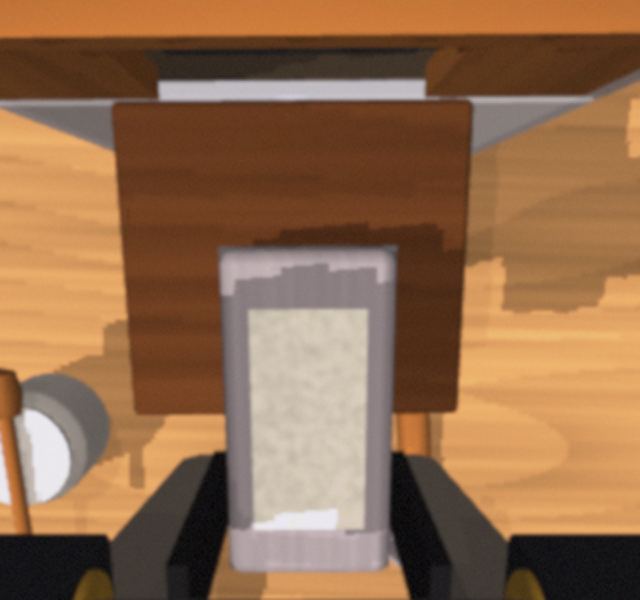

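Request:
arm_command(
  plan=[
    [0,0,0,16,-2,0,1],
    [0,0,0,16,-2,0,1],
    [0,0,0,17,0,0,1],
    [0,0,0,17,0,0,1],
    [0,0,0,17,0,0,1],
  ],
)

```text
clock: 30.0
ee_pos: [551.7, 172.1, 207.3]
tcp_rot: [3.141, 0.001, 0.03]
ft_force: [-0.1, 0.2, -2.0]
gripper_width: 44.4
```

Request:
arm_command(
  plan=[
    [0,0,0,1,0,1,1],
    [0,0,0,0,0,0,-0.3],
    [0,0,0,0,0,0,-0.3],
    [0,0,0,0,0,0,-0.3],
    [0,0,0,0,0,0,-0.3],
  ],
)

```text
clock: 30.42
ee_pos: [552.5, 172.7, 206.4]
tcp_rot: [-3.142, -0.0, 0.03]
ft_force: [0.8, 0.7, -0.9]
gripper_width: 59.8
```

Request:
arm_command(
  plan=[
    [0,0,0,-25,0,0,-0.3],
    [0,0,0,-30,0,0,-0.3],
    [0,0,0,-10,0,-20,-0.3],
    [0,0,0,0,0,-20,-0.3],
    [0,0,0,0,0,0,-0.3],
  ],
)

```text
clock: 30.83
ee_pos: [489.1, 171.5, 249.8]
tcp_rot: [-3.14, -0.005, 0.031]
ft_force: [0.1, 0.3, 0.4]
gripper_width: 60.0
```

Run:
```python
from h import *
f=grab_frame("wrist"); save(f,"w30.png",(50,0,470,300),1.5)
f=grab_frame("scene"); save(f,"s30.png",(220,160,420,360),3)
```

```text
(no output)
```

View pics/w30.png

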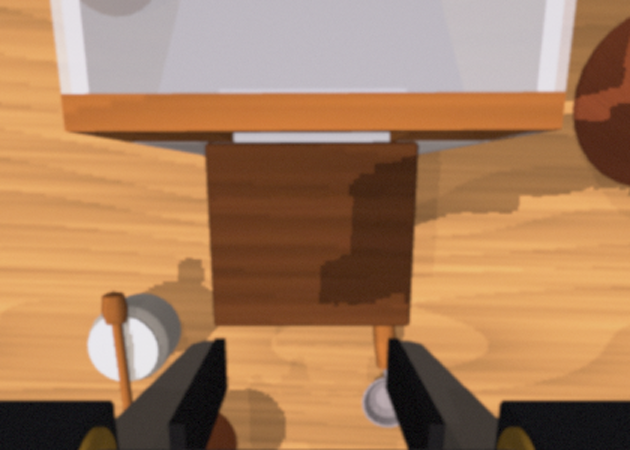

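View pics/s30.png

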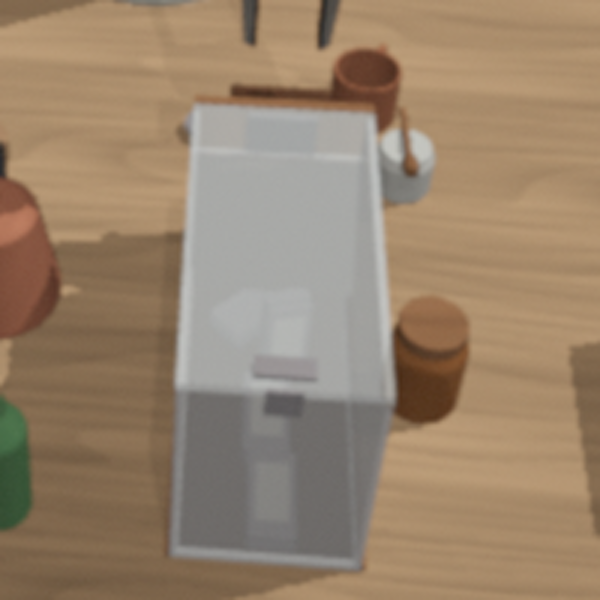

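All four tins are inside; the fourth shows at (290,320), lying on top. The flap looks unchanged at (283,137). Now the honey pot.

Run:
```python
from h import *
f=grab_frame("wrist")
for u,v in [(122,347)]: print(p2w(f,50+u/1.5,v/1.5,56))
a=p2w(f,50+115/1.5,305/1.5,67);b=p2w(f,50+127/1.5,400/1.5,67);print(a,b,np.arctan2(*(a-b)[1::-1]))
for d in look_for(f,"honey"): print(d)
need(375,322,220,-.0)
```

```text
[419.222 316.196  56.   ]
[456.942 315.064  67.   ] [378.8   310.756  67.   ] 0.05506798921408627
{'extent': [107.7, 196.3, 171.5, 273.9], 'score': 0.77}
turn [0.01 0.03 1.72]  shift after turn [-112.9 -151.2   25.5]
shift now [-108.3 -154.6   25.5] rows 5.0 t 31.03
```

Request:
arm_command(
  plan=[
    [0,0,0,-25,-30,0,-1],
    [0,0,0,-25,-30,5,-1],
    [0,0,0,-25,-30,10,-1],
    [0,0,0,-25,-30,10,-1],
    [0,0,0,-4,-26,10,-1],
  ],
)

```text
clock: 31.45
ee_pos: [376.2, 314.1, 209.5]
tcp_rot: [3.14, 0.003, 0.03]
ft_force: [0.9, -0.3, -0.5]
gripper_width: 90.6
```

Run:
```python
from h import *
f=grab_frame("wrist"); save(f,"w31.png",None,1.5); print(state()["ee_pos"],state()["tcp_rot"])
np.save("f31.npy",f,allow_pickle=True)
for d in look_for(f,"honey"): print(d)
```

```text
[376.749 317.558 208.016] [-3.141  0.003  0.031]
{'extent': [220.7, 90.8, 286.6, 202.9], 'score': 0.56}
```

View pics/w31.png

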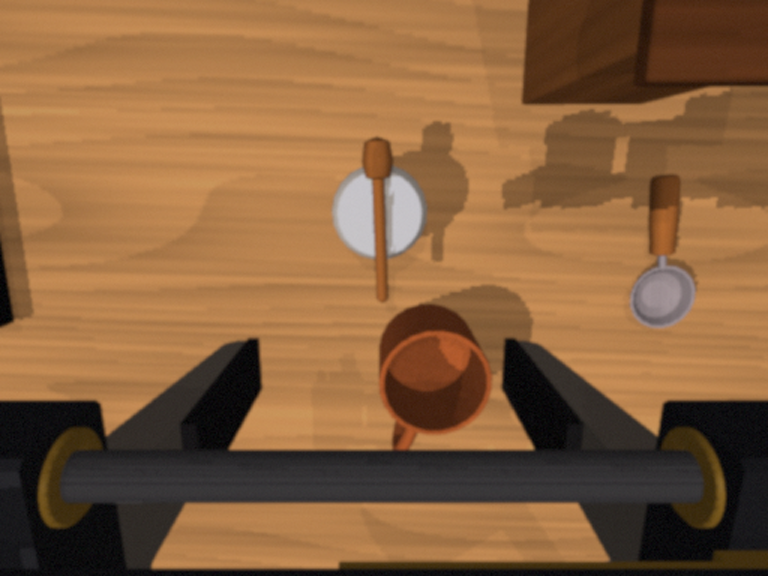

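Run:
```python
from h import *
f=np.load("f31.npy",allow_pickle=True).item()
c=p2w(f,253.3,141.3,56); print("honey",c, "diam", np.linalg.norm(p2w(f,222.3,141,56)-p2w(f,284.5,141,56)))
a=p2w(f,377/1.5,140/1.5,67);b=p2w(f,382/1.5,298/1.5,67);print(a,b,np.arctan2(*(a-b)[1::-1]),np.linalg.norm(a-b))
print("mug rim",p2w(f,435/1.5,382/1.5,70),p2w(f,380/1.5,382/1.5,70),p2w(f,490/1.5,382/1.5,70),p2w(f,435/1.5,333/1.5,70))
need(c[0],c[1],110,.0)
```

```text
honey [419.607 316.459  56.   ] diam 62.08212418059274
[464.606 319.599  67.   ] [363.341 313.426  67.   ] 0.06088260484671491 101.45294934163725
mug rim [304.619 274.657  70.   ] [303.502 313.019  70.   ] [305.736 236.281  70.   ] [340.614 276.734  70.   ]
turn [0.08 0.17 1.9 ]  shift after turn [41.8 -0.8 98.7]
shift now [42.1  0.5 98.5] rows 3.0 t 31.55
```

Request:
arm_command(
  plan=[
    [0,0,-1.7,20,0,20,-1],
    [0,0,0,21,0,30,-1],
    [0,0,0,2,0,30,-1],
    [0,0,0,0,0,20,-1],
    [0,0,0,0,0,0,-1],
  ],
)

```text
clock: 31.97
ee_pos: [420.9, 312.9, 106.4]
tcp_rot: [3.137, 0.007, 0.059]
ft_force: [-1.3, -0.9, 0.4]
gripper_width: 92.0
```

Run:
```python
from h import *
f=grab_frame("wrist"); save(f,"w32.png"); 
need(419.6,316.5,20,.06)
```

```text
turn [ 0.19  0.27 -0.07]  shift after turn [-2.  -2.8 88.7]
shift now [-1.6 -3.1 88.7] rows 3.0 t 32.02
```

View pics/w32.png

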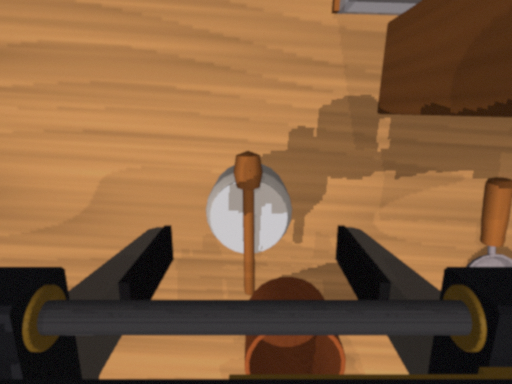

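Request:
arm_command(
  plan=[
    [0,0,0,-1,-3,20,-1],
    [0,0,0,0,0,25,-1],
    [0,0,0,0,0,20,-1],
    [0,0,0,0,0,0,-1],
    [0,0,0,0,0,0,-1],
  ],
)

```text
clock: 32.43
ee_pos: [422.0, 318.4, 46.7]
tcp_rot: [3.141, 0.001, 0.059]
ft_force: [0.8, -0.8, 0.4]
gripper_width: 91.8
```

Run:
```python
from h import *
f=grab_frame("wrist"); save(f,"w33.png"); print(state()["ft_force"])
need(419.6,316.5,20,.06)
```

```text
[-0.066 -0.073  0.2  ]
turn [-0.04 -0.06 -0.03]  shift after turn [-3.1  2.3 27.5]
shift now [-3.1  2.3 27.5] rows 1.0 t 32.48
```

View pics/w33.png

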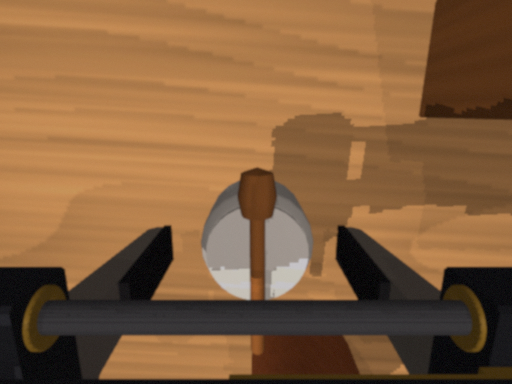

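Run:
```python
from h import *
f=grab_frame("wrist"); c=p2w(f,257,246,56); print(c)
need(c[0],c[1],20,.06)
```

```text
[422.9   317.884  56.   ]
turn [-0.07 -0.11 -0.03]  shift after turn [-0.1  1.4 27.8]
shift now [-0.2  1.4 27.8] rows 1.0 t 32.53
```

Request:
arm_command(
  plan=[
    [0,0,0,0,1,10,-1],
    [0,0,0,0,0,10,-1],
    [0,0,0,0,0,7,0.3],
    [0,0,0,0,0,0,0.3],
    [0,0,0,0,0,0,0.3],
  ],
  squeeze=20,
)

```text
clock: 32.95
ee_pos: [421.4, 317.2, 18.4]
tcp_rot: [3.141, 0.001, 0.06]
ft_force: [-1.4, -0.5, -0.5]
gripper_width: 74.6
```

Request:
arm_command(
  plan=[
    [0,0,0,0,0,0,0.3],
    [0,0,0,0,0,0,0.3],
    [0,0,0,0,0,0,0.3],
    [0,0,0,0,0,0,0.3],
    [0,0,0,0,0,0,0.3],
  ],
)

```text
clock: 33.37
ee_pos: [421.8, 317.5, 19.0]
tcp_rot: [3.142, 0.0, 0.06]
ft_force: [0.4, 0.2, -3.0]
gripper_width: 65.6
```

Request:
arm_command(
  plan=[
    [0,0,0,0,0,-10,1],
    [0,0,0,0,0,-30,1],
    [0,0,0,0,0,-40,1],
    [0,0,0,0,0,-40,1],
    [0,0,0,0,0,-40,1],
  ],
)

```text
clock: 33.78
ee_pos: [421.3, 317.2, 181.4]
tcp_rot: [3.141, 0.0, 0.06]
ft_force: [1.4, 0.1, -3.0]
gripper_width: 65.1
```

Run:
```python
from h import *
f=grab_frame("wrist"); save(f,"w34.png"); s=state(); print(s["gripper_width"],s["ee_pos"],s["ft_force"])
f=grab_frame("top"); save(f,"t34.png",(230,90,430,270),4)
for t in ["kettle","teapot","coasters"]:
  for d in look_for(f,t): print(t,d)
```

```text
65.64977734049874 [424.9   319.836 189.277] [3.32  2.13  3.895]
kettle {'extent': [264.6, 116.3, 302.8, 176.8], 'score': 0.97}
kettle {'extent': [358.7, 133.3, 394.3, 186.9], 'score': 0.63}
teapot {'extent': [360.9, 133.3, 392.7, 186.3], 'score': 0.89}
teapot {'extent': [265.3, 118.5, 302.0, 179.1], 'score': 0.71}
coasters {'extent': [289.4, 197.0, 314.7, 222.8], 'score': 0.87}
```

View pics/w34.png

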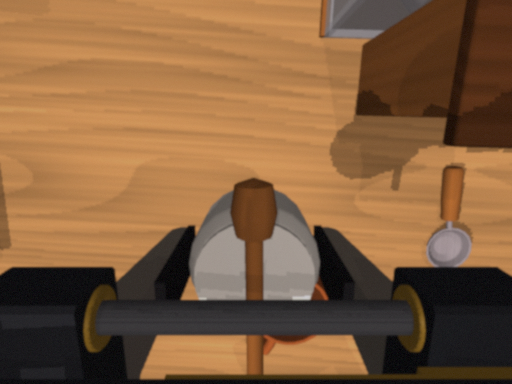

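View pics/t34.png

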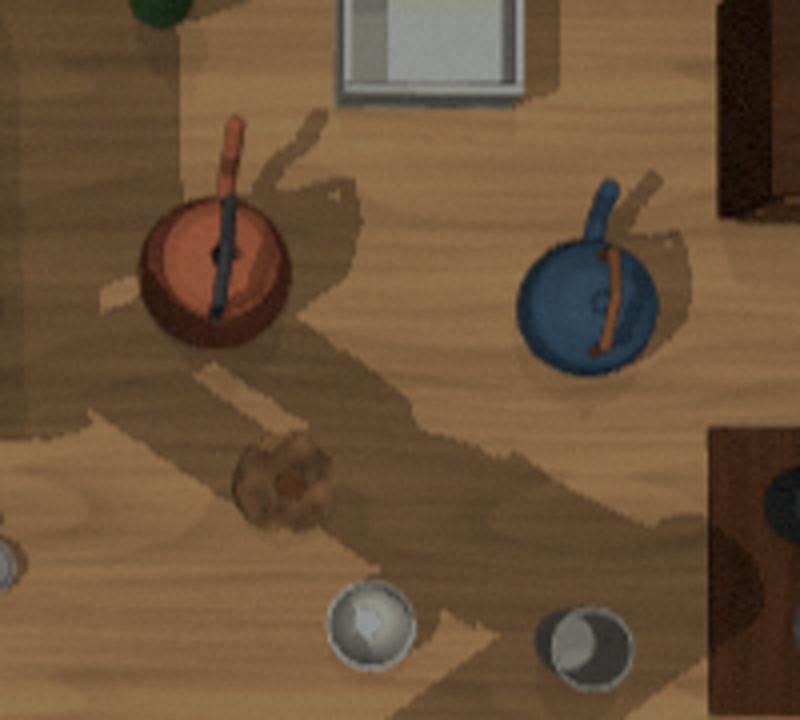

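Run:
```python
from h import *
f=grab_frame("top")
k=p2w(f,283.75,158,0)[:2]; 
for z in (40,50): t=p2w(f,376.9,167,z)[:2]; print(k,t,np.linalg.norm(k-t))
m=(k+t)/2; d=(t-k)/np.linalg.norm(t-k); n=np.array([-d[1],d[0]]); n=n if n[0]<0 else -n
print("mid",m,"robot side",n,"coaster target",m+118*n, "yaw of x axis",np.arctan2(-n[1],-n[0]))
print("coasters now",p2w(f,300.8,211,32)); save(f,"t35.png",(60,40,460,280),2)
need(m[0],m[1],182,None)
```

```text
[ 626.256 -111.691] [ 593.065 -442.188] 332.1595553036409
[ 626.256 -111.691] [ 592.052 -439.767] 329.85437082370396
mid [ 609.154 -275.729] robot side [-0.995  0.104] coaster target [ 491.79  -263.493] yaw of x axis -0.10388107993341474
coasters now [ 432.807 -172.615   32.   ]
shift now [152.7 602.7  -3.8] rows 15.0 t 34.08
```

View pics/t35.png

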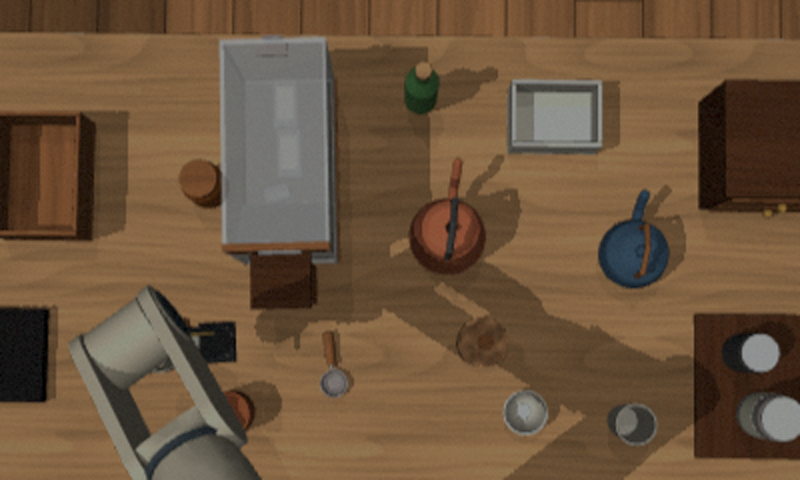

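Kettle to teapot measures 329.9 mm against the stated 330, so the fixes are good. Honey goes to (609,-276) and the coasters to (492,-263). I'll turn 80° so the narrow side of the gripper body faces the kettle and teapot.

Request:
arm_command(
  plan=[
    [0,0,-6.7,0,0,0,1],
    [0,0,-6.7,0,0,5,1],
    [0,0,-6.7,0,0,5,1],
    [0,0,-6.7,0,0,5,1],
    [0,0,-6.7,0,0,5,1],
  ],
  squeeze=30,
)

```text
clock: 34.5
ee_pos: [420.6, 316.6, 156.5]
tcp_rot: [-3.142, 0.004, 0.65]
ft_force: [-0.5, 0.3, -2.4]
gripper_width: 65.1
```

Request:
arm_command(
  plan=[
    [0,0,-6.7,0,0,5,1],
    [0,0,-6.7,0,0,5,1],
    [0,0,-6.7,0,0,5,1],
    [0,0,-6.7,0,0,5,1],
    [0,0,-6.7,0,0,5,1],
  ],
)

```text
clock: 34.92
ee_pos: [420.5, 316.6, 131.5]
tcp_rot: [-3.139, 0.004, 1.235]
ft_force: [-0.3, 0.3, -3.1]
gripper_width: 65.6
```

Request:
arm_command(
  plan=[
    [0,0,-6.7,0,0,5,1],
    [0,0,-6.7,0,0,5,1],
    [0,0,0,0,0,5,1],
    [0,0,0,0,0,0,1],
    [0,0,0,0,0,0,1],
  ],
)

```text
clock: 35.33
ee_pos: [421.1, 317.0, 117.7]
tcp_rot: [-3.14, 0.002, 1.459]
ft_force: [-0.2, 1.0, -3.0]
gripper_width: 65.3
```

Run:
```python
from h import *
s=state(); print(s["gripper_width"],s["ee_pos"],s["tcp_rot"],s["joint_pos"])
need(430,-272,125,1.467); need(609,-275.7,125,1.467)
```

```text
65.33420682572248 [421.08  317.003 117.749] [-3.14   0.002  1.459] [0.642 0.314 1.923 0.    0.907 0.754]
turn [-0.11  0.1  -0.46]  shift after turn [-584.9   69.9   -7.3]
shift now [-584.3   74.6   -6.3] rows 15.0 t 35.33
turn [-0.11  0.1  -0.46]  shift after turn [-570.   248.3   -7.3]
shift now [-568.   252.9   -6.7] rows 15.0 t 35.33
```

Request:
arm_command(
  plan=[
    [0,0,-0.4,0,0,-38,1],
    [0,0,0,-40,0,-2,1],
    [0,0,0,-40,4,0,1],
    [0,0,0,-40,4,0,1],
    [0,0,0,-40,4,0,1],
  ],
)

```text
clock: 35.75
ee_pos: [417.3, 155.9, 159.3]
tcp_rot: [3.141, -0.0, 1.468]
ft_force: [0.5, -0.2, -3.1]
gripper_width: 65.6
```

Request:
arm_command(
  plan=[
    [0,0,0,-40,4,0,1],
    [0,0,0,-40,4,0,1],
    [0,0,0,-40,4,0,1],
    [0,0,0,-40,4,0,1],
    [0,0,0,-40,4,0,1],
  ],
)

```text
clock: 36.17
ee_pos: [417.1, -45.6, 159.4]
tcp_rot: [3.141, 0.0, 1.467]
ft_force: [0.9, 0.4, -3.9]
gripper_width: 65.6
```

Request:
arm_command(
  plan=[
    [0,0,0,-40,5,0,1],
    [0,0,0,-40,5,0,1],
    [0,0,0,-40,5,0,1],
    [0,0,0,-40,10,0,1],
    [0,0,0,-38,15,0,1],
  ],
)

```text
clock: 36.58
ee_pos: [436.1, -247.0, 159.1]
tcp_rot: [-3.141, -0.0, 1.466]
ft_force: [1.7, 0.5, -1.9]
gripper_width: 65.4
```

Run:
```python
from h import *
s=state(); print(s["gripper_width"],s["ee_pos"],s["tcp_rot"])
need(609,-275.7,60,1.467)
f=grab_frame("wrist"); save(f,"w36.png")
f=grab_frame("top"); save(f,"t36.png",(200,80,440,280),3)
```

```text
65.36236059783586 [ 436.065 -246.957  159.14 ] [-3.141 -0.     1.466]
turn [-0.03 -0.01 -0.06]  shift after turn [-10.7 175.   99.1]
shift now [-10.5 175.   99.1] rows 5.0 t 36.58
```

View pics/w36.png

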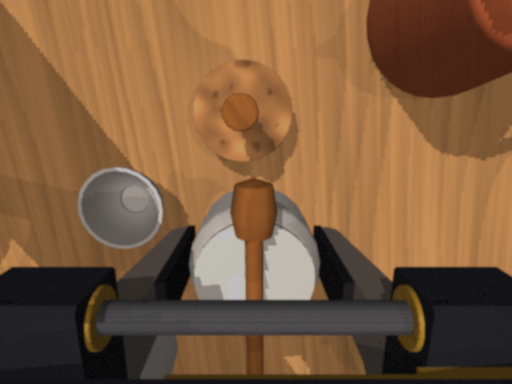

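View pics/t36.png

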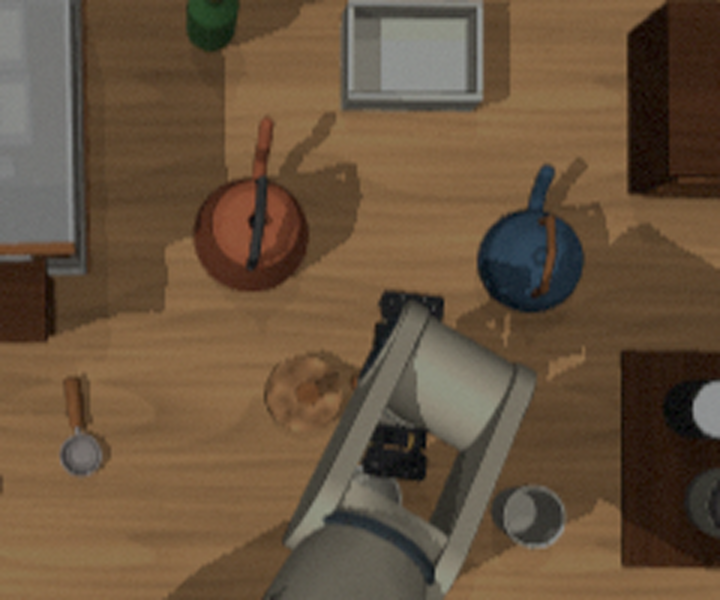

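Request:
arm_command(
  plan=[
    [0,0,0,-4,35,0,1],
    [0,0,0,-4,35,0,1],
    [0,0,0,-3,35,0,1],
    [0,0,0,0,35,10,1],
    [0,0,0,0,35,20,1],
  ],
)

```text
clock: 37.1
ee_pos: [613.4, -274.0, 130.9]
tcp_rot: [3.138, 0.001, 1.467]
ft_force: [-0.2, -0.3, -2.9]
gripper_width: 65.7
```

Request:
arm_command(
  plan=[
    [0,0,0,0,0,30,1],
    [0,0,0,0,0,30,1],
    [0,0,0,0,0,15,1],
    [0,0,0,0,0,0,1],
    [0,0,0,0,0,0,1],
  ],
)

```text
clock: 37.52
ee_pos: [609.6, -272.7, 53.3]
tcp_rot: [-3.139, -0.001, 1.468]
ft_force: [0.3, -0.5, -2.4]
gripper_width: 65.6
```

Run:
```python
from h import *
s=state(); print(s["gripper_width"],s["ee_pos"],s["tcp_rot"])
need(609,-275.7,20,1.467)
f=grab_frame("wrist"); save(f,"w37.png")
f=grab_frame("top"); save(f,"t37.png",(200,80,440,280),3)
```

```text
65.64417104404524 [ 609.611 -272.696   53.264] [-3.139 -0.001  1.468]
turn [-0.13 -0.05  0.08]  shift after turn [-3.1 -0.3 33.3]
shift now [-3.1 -0.2 33.3] rows 1.0 t 37.52
```

View pics/w37.png

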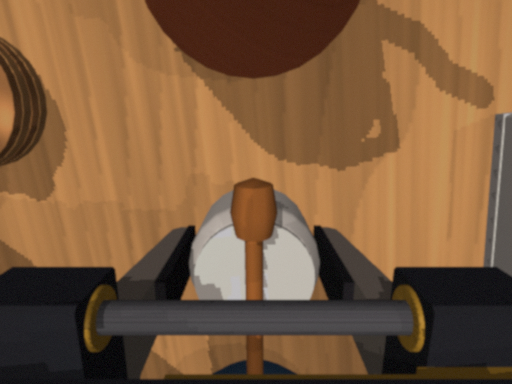

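View pics/t37.png

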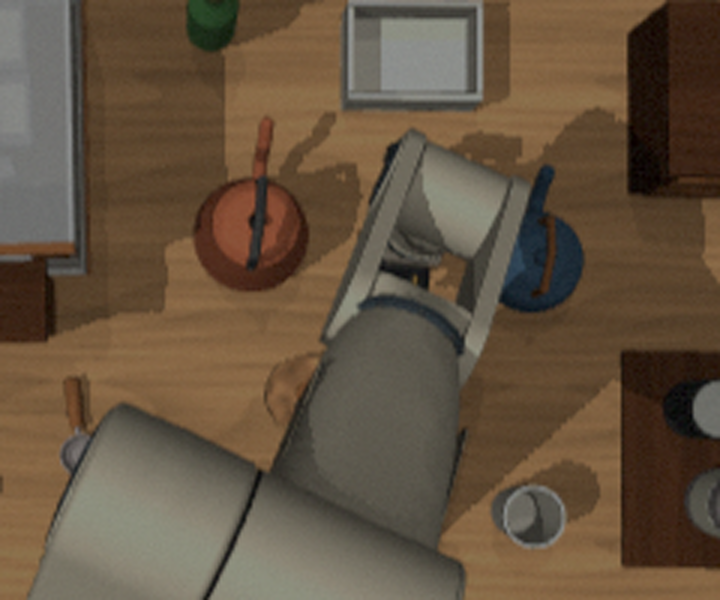

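Request:
arm_command(
  plan=[
    [0,0,0,-3,0,10,1],
    [0,0,0,0,0,10,1],
    [0,0,0,0,0,8,1],
    [0,0,0,0,0,3,1],
    [0,0,0,0,0,0,1],
  ],
)

```text
clock: 38.03
ee_pos: [609.0, -276.0, 21.7]
tcp_rot: [-3.14, -0.001, 1.47]
ft_force: [-0.7, -0.4, -2.7]
gripper_width: 65.3
```

Run:
```python
from h import *
s=state(); print(s["gripper_width"],s["ee_pos"],s["ft_force"])
f=grab_frame("wrist")
s=state(); print(s["gripper_width"],s["ee_pos"],s["ft_force"])
```

```text
65.27981844701975 [ 609.042 -276.041   21.687] [-0.691 -0.405 -2.67 ]
65.52425348230518 [ 609.475 -276.193   22.325] [-0.568 -0.8   -2.086]
```

Request:
arm_command(
  plan=[
    [0,0,0,0,0,1,1],
    [0,0,0,0,0,1,1],
    [0,0,0,0,0,0.5,1],
    [0,0,0,0,0,0,1],
    [0,0,0,0,0,0,1],
  ],
)

```text
clock: 38.5
ee_pos: [610.0, -276.4, 20.7]
tcp_rot: [3.141, 0.0, 1.47]
ft_force: [-0.5, 0.4, -3.1]
gripper_width: 65.8
```

Request:
arm_command(
  plan=[
    [0,0,0,0,0,1,1],
    [0,0,0,0,0,1,1],
    [0,0,0,0,0,0,1],
    [0,0,0,0,0,0,1],
    [0,0,0,0,0,0,1],
  ],
)

```text
clock: 38.92
ee_pos: [610.2, -276.4, 18.9]
tcp_rot: [3.141, 0.0, 1.47]
ft_force: [-1.4, 0.6, 3.9]
gripper_width: 65.6
```

Contact (+3.9 N). Opening slowly and lifting off.

Request:
arm_command(
  plan=[
    [0,0,0,0,0,0,0.2],
    [0,0,0,0,0,0,-1],
    [0,0,0,0,0,0,-1],
    [0,0,0,0,0,0,-1],
    [0,0,0,0,0,0,-1],
  ],
)

```text
clock: 39.33
ee_pos: [610.0, -276.4, 18.3]
tcp_rot: [-3.142, -0.0, 1.47]
ft_force: [0.0, 0.2, -0.3]
gripper_width: 90.1
```

Request:
arm_command(
  plan=[
    [0,0,0,0,0,0,-1],
    [0,0,0,0,0,-15,-1],
    [0,0,0,0,0,-30,-1],
    [0,0,0,0,0,-40,-1],
    [0,0,0,0,0,-40,-1],
  ],
)

```text
clock: 39.75
ee_pos: [609.3, -276.1, 145.2]
tcp_rot: [-3.14, -0.001, 1.47]
ft_force: [-0.1, 0.3, 0.5]
gripper_width: 91.7
```

Run:
```python
from h import *
s=state(); print(s["gripper_width"],s["ee_pos"],s["ft_force"])
f=grab_frame("wrist"); save(f,"w38.png")
```

```text
91.72898225983879 [ 609.262 -276.091  145.177] [-0.132  0.268  0.508]
```

View pics/w38.png

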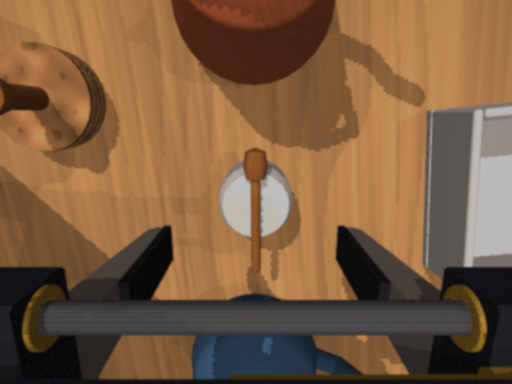

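Run:
```python
from h import *
f=grab_frame("wrist")
for d in look_for(f,"coasters"): print(d)
h=p2w(f,255.5,199,56); print("honey",h)
c=p2w(f,47,97,32); print("coasters",c)
f=grab_frame("top"); 
for d in look_for(f,"coasters"):
  e=d["extent"]; print(d["score"],p2w(f,(e[0]+e[2])/2,(e[1]+e[3])/2,25))
need(c[0],c[1],140,1.467)
```

```text
{'extent': [1.8, 40.5, 103.1, 151.1], 'score': 0.84}
honey [ 616.523 -280.236   56.   ]
coasters [ 445.181 -176.51    32.   ]
turn [0.03 0.01 0.16]  shift after turn [  82.2 -174.     4.1]
shift now [  82.7 -173.8    4. ] rows 5.0 t 40.0
```

Request:
arm_command(
  plan=[
    [0,0,0,5,-38,0,-1],
    [0,0,0,5,-38,0,-1],
    [0,0,0,10,-38,0,-1],
    [0,0,0,10,-38,0,0],
    [0,0,0,10,-22,0,0],
  ],
)

```text
clock: 40.42
ee_pos: [435.6, -217.1, 141.4]
tcp_rot: [-3.136, -0.002, 1.469]
ft_force: [-0.2, -0.3, -0.7]
gripper_width: 80.5
```

Run:
```python
from h import *
f=grab_frame("wrist"); s=state(); print(s["gripper_width"],s["ee_pos"],s["ft_force"])
save(f,"w39.png"); np.save("f39.npy",f,allow_pickle=True)
f=grab_frame("top"); save(f,"t39.png",(200,80,440,280),3)
```

```text
76.44411038842733 [ 432.612 -215.107  141.085] [-3.839  2.207 -0.586]
```

View pics/w39.png

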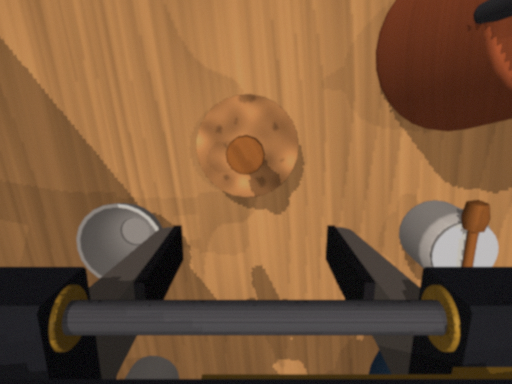

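View pics/t39.png

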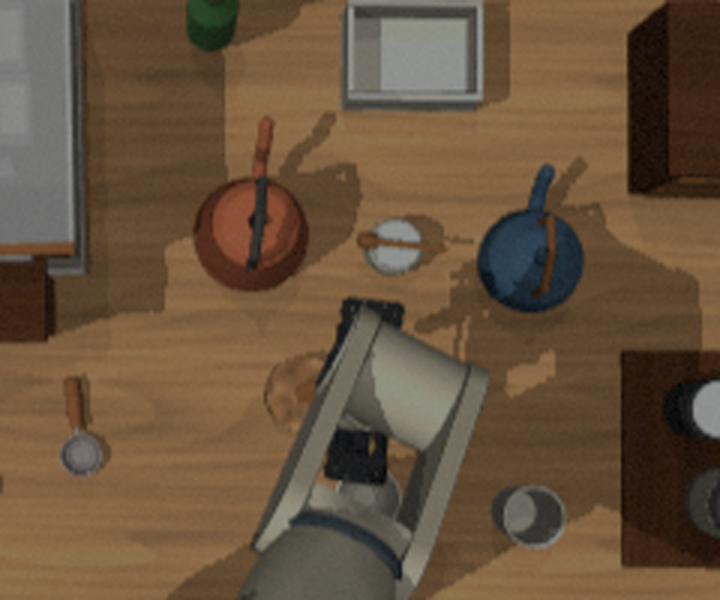

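Honey stands midway at (392,245) in the top crop. Coaster disc is at (247,146), its knob at (245,155). Refining the coaster position.

Run:
```python
from h import *
f=grab_frame("wrist"); s=state(); print(s["ee_pos"])
save(f,"w40.png",(150,60,350,220),4)
for u,v,z in [(247,146,32),(245,155,88)]: 
  c=p2w(f,u,v,z); print(c); need(c[0],c[1],45,1.467)
```

```text
[ 438.728 -218.013  142.512]
[ 434.271 -172.828   32.   ]
turn [-0.15 -0.06  0.15]  shift after turn [44.5 -9.1 97.5]
shift now [44.4 -8.7 97.6] rows 3.0 t 40.57
[ 434.228 -173.864   88.   ]
turn [-0.15 -0.06  0.15]  shift after turn [43.4 -9.1 97.5]
shift now [43.4 -8.7 97.6] rows 3.0 t 40.57
```

View pics/w40.png

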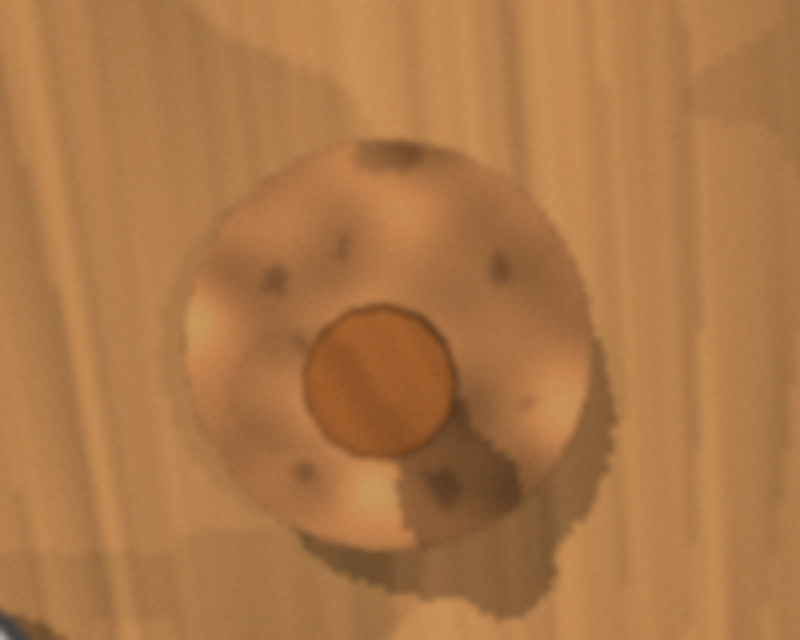

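Request:
arm_command(
  plan=[
    [0,0,0,22,-4,0,0],
    [0,0,0,22,-5,5,0],
    [0,0,0,0,0,20,0],
    [0,0,0,0,0,20,0],
    [0,0,0,0,0,10,0],
  ],
)

```text
clock: 40.98
ee_pos: [436.5, -174.0, 86.3]
tcp_rot: [-3.14, -0.001, 1.471]
ft_force: [-0.1, 0.3, 0.5]
gripper_width: 45.9
```

Run:
```python
from h import *
f=grab_frame("wrist"); s=state(); print(s["ee_pos"],s["gripper_width"],s["ft_force"])
need(434.2,-173.3,42,1.467)
save(f,"w41.png")
```

```text
[ 435.579 -173.855   85.32 ] 45.878187644027456 [-2.111  0.43  -2.254]
turn [-0.23 -0.06  0.19]  shift after turn [ 0.4 -1.4 43.3]
shift now [ 0.4 -1.3 43.3] rows 2.0 t 41.03
```

View pics/w41.png

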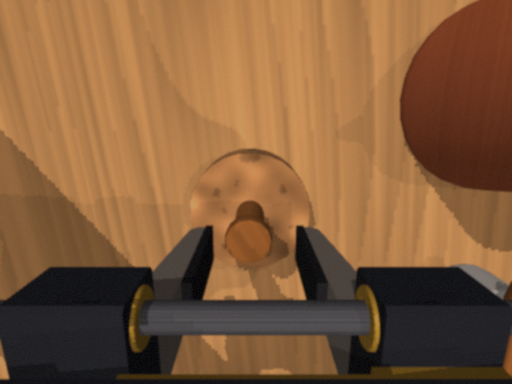

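Request:
arm_command(
  plan=[
    [0,0,0,0,-1.5,15,0],
    [0,0,0,0,0,15,0],
    [0,0,0,0,0,12,0],
    [0,0,0,0,0,0,0],
    [0,0,0,0,0,0,0],
  ],
)

```text
clock: 41.45
ee_pos: [435.0, -174.4, 46.3]
tcp_rot: [-3.14, -0.0, 1.469]
ft_force: [-0.7, 0.4, 0.8]
gripper_width: 46.0
```

Request:
arm_command(
  plan=[
    [0,0,0,0,0,0,1],
    [0,0,0,0,0,0,1],
    [0,0,0,0,0,0,1],
    [0,0,0,0,0,0,1],
    [0,0,0,0,0,0,1],
  ],
  squeeze=25,
)

```text
clock: 41.87
ee_pos: [434.8, -174.3, 47.0]
tcp_rot: [3.142, 0.0, 1.47]
ft_force: [-3.8, -0.3, 6.1]
gripper_width: 26.9
```

Run:
```python
from h import *
f=grab_frame("wrist"); s=state(); print(s["ee_pos"],s["gripper_width"],s["ft_force"],s["clock"])
need(491.8,-263.5,70,1.467)
save(f,"w42.png")
```

```text
[ 434.761 -174.272   47.031] 27.35144583354853 [-3.779 -0.125  7.331] 41.9167
turn [0.   0.01 0.16]  shift after turn [-82.8  66.  -23. ]
shift now [-83.   65.7 -23. ] rows 3.0 t 41.92
```

View pics/w42.png

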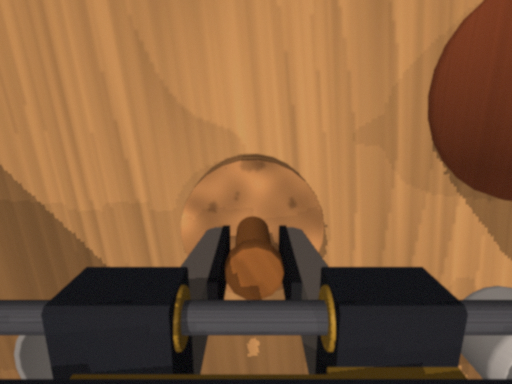

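Request:
arm_command(
  plan=[
    [0,0,0,0,0,-3,1],
    [0,0,0,0,0,-5,1],
    [0,0,0,0,0,-10,1],
    [0,0,0,0,0,-12,1],
    [0,0,0,0,0,0,1],
  ],
)

```text
clock: 42.33
ee_pos: [436.3, -174.8, 78.8]
tcp_rot: [3.138, 0.001, 1.47]
ft_force: [1.5, -0.4, -2.3]
gripper_width: 27.0
```

Run:
```python
from h import *
f=grab_frame("wrist"); s=state(); print(s["ee_pos"],s["gripper_width"],s["ft_force"],s["clock"])
need(491.8,-263.5,77,1.467)
save(f,"w43.png")
f=grab_frame("scene"); save(f,"s43.png",(80,130,320,310),3)
```

```text
[ 436.008 -174.654   77.916] 27.070904879974805 [ 0.343 -0.394 -1.426] 42.3833
turn [0.16 0.05 0.16]  shift after turn [-82.6  64.7   0.9]
shift now [-82.8  64.5   1.2] rows 3.0 t 42.38
```

View pics/w43.png

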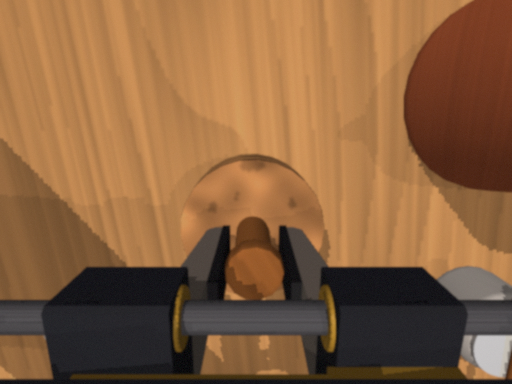

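View pics/s43.png

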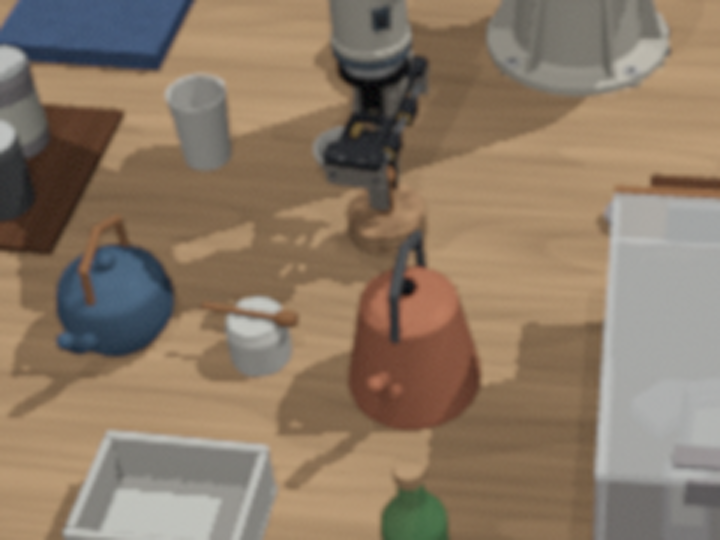

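Coasters are held level, about 30 mm up. Moving to the target.

Request:
arm_command(
  plan=[
    [0,0,0,-21,16,0,1],
    [0,0,0,-21,16,0,1],
    [0,0,0,-21,16,0,1],
    [0,0,0,-20,16,0,1],
    [0,0,0,0,0,0,1],
  ],
)

```text
clock: 42.85
ee_pos: [493.2, -267.0, 76.5]
tcp_rot: [3.138, 0.002, 1.469]
ft_force: [-0.1, 0.2, -1.0]
gripper_width: 27.0
```

Request:
arm_command(
  plan=[
    [0,0,0,0,0,10,1],
    [0,0,0,0,0,10,1],
    [0,0,0,0,0,6,1],
    [0,0,0,0,0,0,1],
    [0,0,0,0,0,0,1],
  ],
)

```text
clock: 43.27
ee_pos: [489.2, -262.2, 49.6]
tcp_rot: [-3.14, -0.001, 1.47]
ft_force: [0.3, -0.2, -1.2]
gripper_width: 26.7
```

Run:
```python
from h import *
f=grab_frame("wrist"); s=state(); print(s["ee_pos"],s["gripper_width"],s["ft_force"],s["clock"])
need(491.8,-263.5,47,1.467)
save(f,"w44.png")
```

```text
[ 489.771 -262.595   50.218] 27.04838694613547 [-0.202 -0.118 -1.403] 43.3167
turn [-0.05 -0.02  0.19]  shift after turn [-0.7  2.1  3.2]
shift now [-0.7  2.1  3.2] rows 1.0 t 43.32
```

View pics/w44.png

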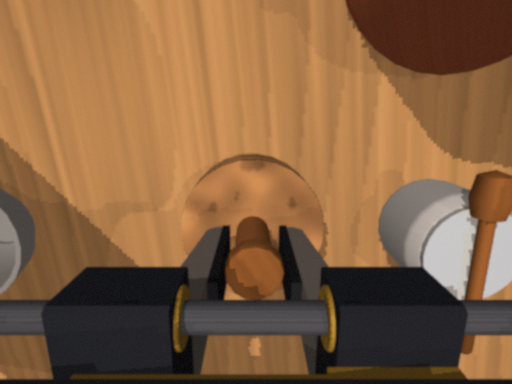

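Request:
arm_command(
  plan=[
    [0,0,0,0,1,1,1],
    [0,0,0,0,0,1,1],
    [0,0,0,0,0,1,1],
    [0,0,0,0,0,0,1],
    [0,0,0,0,0,0,1],
  ],
)

```text
clock: 43.73
ee_pos: [491.2, -263.4, 47.6]
tcp_rot: [3.141, 0.0, 1.47]
ft_force: [0.5, 0.1, -2.7]
gripper_width: 27.2
```

Request:
arm_command(
  plan=[
    [0,0,0,0,0,1,1],
    [0,0,0,0,0,1,1],
    [0,0,0,0,0,0,1],
    [0,0,0,0,0,0,1],
    [0,0,0,0,0,0,1],
  ],
)

```text
clock: 44.15
ee_pos: [490.6, -263.5, 46.6]
tcp_rot: [-3.141, 0.0, 1.47]
ft_force: [-7.0, 1.3, 14.5]
gripper_width: 27.0
```

Contact. Releasing and lifting clear.

Request:
arm_command(
  plan=[
    [0,0,0,0,0,-1.5,1],
    [0,0,0,0,0,0,0],
    [0,0,0,0,0,0,-0.2],
    [0,0,0,0,0,0,-0.2],
    [0,0,0,0,0,0,-0.2],
  ],
)

```text
clock: 44.57
ee_pos: [491.3, -263.4, 47.0]
tcp_rot: [3.141, 0.0, 1.47]
ft_force: [-0.5, 0.2, -0.3]
gripper_width: 51.9
```

Request:
arm_command(
  plan=[
    [0,0,0,0,0,0,-0.2],
    [0,0,0,0,0,-15,-0.2],
    [0,0,0,0,0,-30,-0.2],
    [0,0,0,0,0,-40,-0.2],
    [0,0,0,0,0,-40,-0.2],
  ],
)

```text
clock: 44.98
ee_pos: [490.4, -262.9, 172.6]
tcp_rot: [-3.139, -0.001, 1.47]
ft_force: [1.4, -0.9, 0.1]
gripper_width: 55.1
```

Request:
arm_command(
  plan=[
    [0,0,0,0,-20,-35,-0.2],
    [0,0,0,0,-35,-20,-0.2],
    [0,0,0,0,-40,0,-0.2],
    [0,0,0,0,-40,0,-0.2],
    [0,0,0,0,-30,0,-0.2],
  ],
)

```text
clock: 45.4
ee_pos: [324.5, -245.9, 227.1]
tcp_rot: [-3.141, 0.0, 1.47]
ft_force: [1.2, 0.3, -0.7]
gripper_width: 55.2
```

Run:
```python
from h import *
f=grab_frame("top"); s=state(); print(s["ee_pos"],s["gripper_width"],s["ft_force"],s["clock"])
save(f,"t45.png",(130,50,450,280),2.5)
f=grab_frame("scene"); save(f,"s45.png",(60,100,420,360),2.1)
```

```text
[ 320.094 -244.541  226.385] 54.84248202297788 [-3.752  2.126 -0.482] 45.45
```

View pics/t45.png

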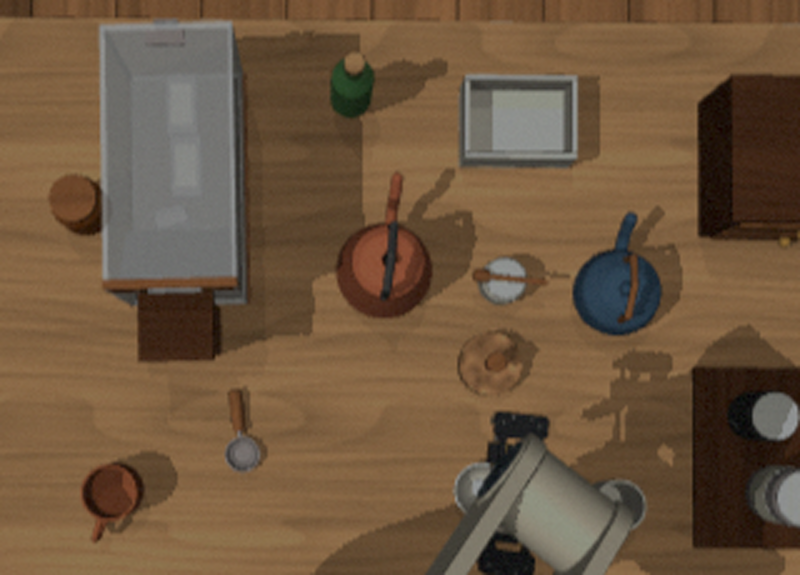

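View pics/s45.png

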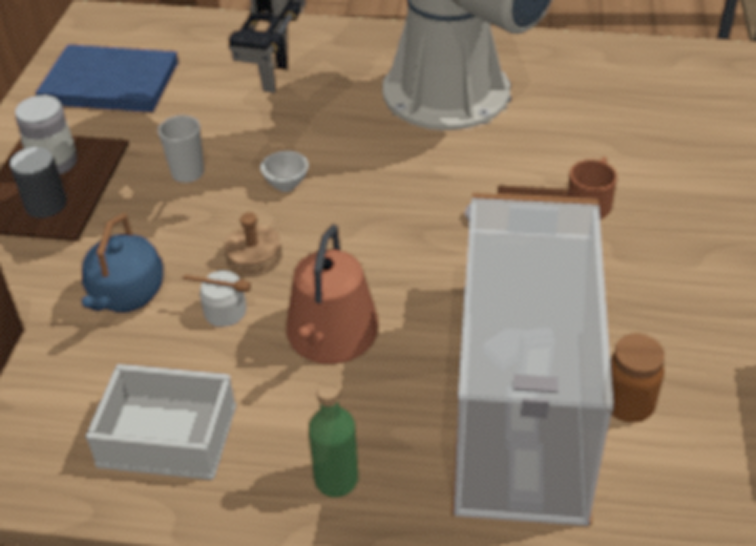

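Both are placed. Now the numbers from the top picture, then a look into the keeper from above to count the tins.

Run:
```python
from h import *
f=grab_frame("top")
P=lambda u,v,z: p2w(f,130+u/2.5,50+v/2.5,z)[:2]
k=P(384,270,0); t=P(617,291,50); h=P(503,281,56); c=P(490,362,32); c2=P(500,357,88)
print("k",k,"t",t,"h",h,"c",c,c2)
d=(t-k)/np.linalg.norm(t-k); n=np.array([-d[1],d[0]]); n=n if n[0]>0 else -n
D=np.linalg.norm
print("kt",D(k-t),"hk",D(h-k),"ht",D(h-t),"h off",(h-k)@n,"c off",(c-k)@n,"ck",D(c-k),"ct",D(c-t),"ch",D(c-h))
for n_ in ["mug","bowl","jar","jug","scoop","honey","coasters"]:
  for e in look_for(f,n_)[:1]: x=e["extent"]; print(n_,round(e["score"],2),p2w(f,(x[0]+x[2])/2,(x[1]+x[3])/2,0)[:2])
need(530,160,420,.03)
```

```text
k [ 626.25  -111.142] t [ 594.186 -439.416] h [ 605.929 -276.857] c [ 491.862 -262.299] [ 496.523 -268.31 ]
kt 329.83630426618066 hk 166.95603474621944 ht 162.9829565189629 h off -4.115231304765977 c off -119.05753256679422 ck 202.25868151085447 ct 204.55025249896593 ch 114.99258614263597
mug 0.82 [284.603 278.606]
bowl 0.73 [ 308.371 -243.13 ]
jar 0.68 [715.035 346.45 ]
scoop 0.58 [386.31   92.224]
honey 0.53 [ 613.446 -293.076]
coasters 0.69 [ 496.602 -271.654]
turn [-0.03  0.   82.54]  shift after turn [ 214.4 -400.5 -193.2]
shift now [ 425.   160.5 -193.1] rows 12.0 t 45.9
```

Request:
arm_command(
  plan=[
    [0,0,0,5,0,-40,-0.2],
    [0,0,0,5,0,-40,-0.2],
    [0,0,0,20,0,-35,-0.2],
    [0,0,0,20,0,-35,-0.2],
    [0,0,0,20,0,-35,-0.2],
  ],
)

```text
clock: 46.32
ee_pos: [334.2, -176.2, 413.7]
tcp_rot: [-3.141, -0.0, 1.469]
ft_force: [1.1, -0.4, 0.1]
gripper_width: 55.1
```

Request:
arm_command(
  plan=[
    [0,0,0,30,28,0,-0.2],
    [0,0,0,30,28,0,-0.2],
    [0,0,0,30,28,0,-0.2],
    [0,0,0,30,28,0,-0.2],
    [0,0,0,30,28,0,-0.2],
  ],
)

```text
clock: 46.73
ee_pos: [490.1, -39.8, 411.9]
tcp_rot: [3.141, 0.0, 1.471]
ft_force: [1.2, -1.0, 0.4]
gripper_width: 55.0
```

Request:
arm_command(
  plan=[
    [0,0,0,28,28,0,-0.2],
    [0,0,0,28,28,0,-0.2],
    [0,0,0,28,28,0,-0.2],
    [0,0,0,20,28,0,-0.2],
    [0,0,0,0,28,0,-0.2],
  ],
)

```text
clock: 47.15
ee_pos: [640.1, 51.9, 411.0]
tcp_rot: [-3.14, -0.001, 1.474]
ft_force: [0.3, 0.3, 0.0]
gripper_width: 55.3
```

Run:
```python
from h import *
f=grab_frame("wrist"); s=state(); print(s["ee_pos"],s["clock"])
save(f,"w46.png",None,1.5)
```

```text
[643.767  49.525 409.495] 47.2
```

View pics/w46.png

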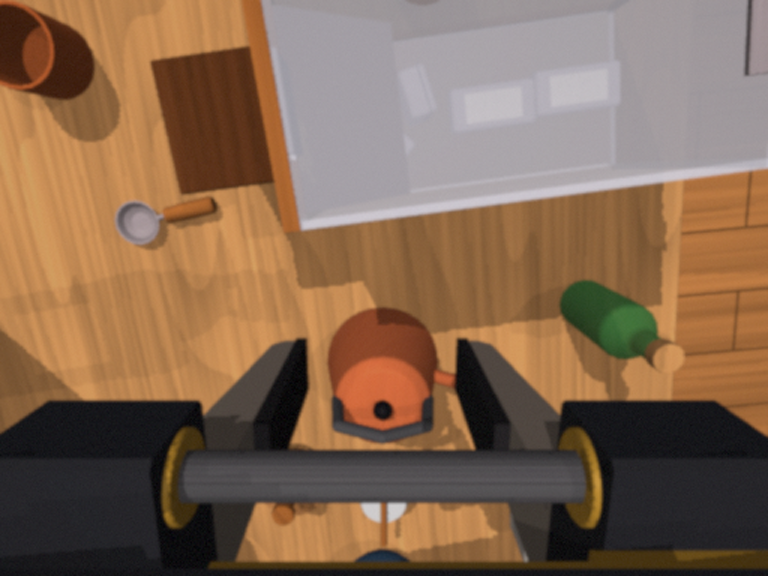

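Request:
arm_command(
  plan=[
    [0,0,0,30,0,-20,-0.2],
    [0,0,0,30,0,-20,-0.2],
    [0,0,0,30,0,0,-0.2],
    [0,0,0,0,0,0,-0.2],
    [0,0,0,0,0,0,-0.2],
  ],
)

```text
clock: 47.62
ee_pos: [647.5, 138.4, 451.1]
tcp_rot: [-3.141, 0.0, 1.472]
ft_force: [-0.3, -0.3, -0.7]
gripper_width: 54.6
```

Run:
```python
from h import *
f=grab_frame("wrist"); s=state(); print(s["ee_pos"],s["clock"])
save(f,"w47.png",(140,0,512,250),2.1)
f=grab_frame("scene")
im=f["image"][180:350,270:360]; im=cv2.convertScaleAbs(cv2.resize(im,None,fx=3.5,fy=3.5,interpolation=cv2.INTER_CUBIC)); 
l=cv2.cvtColor(im,cv2.COLOR_BGR2LAB); l[...,0]=cv2.createCLAHE(3,(4,4)).apply(l[...,0]); cv2.imwrite("pics/s47.png",cv2.cvtColor(l,cv2.COLOR_LAB2BGR))
```

```text
[647.275 137.26  451.045] 47.6667
```

View pics/w47.png

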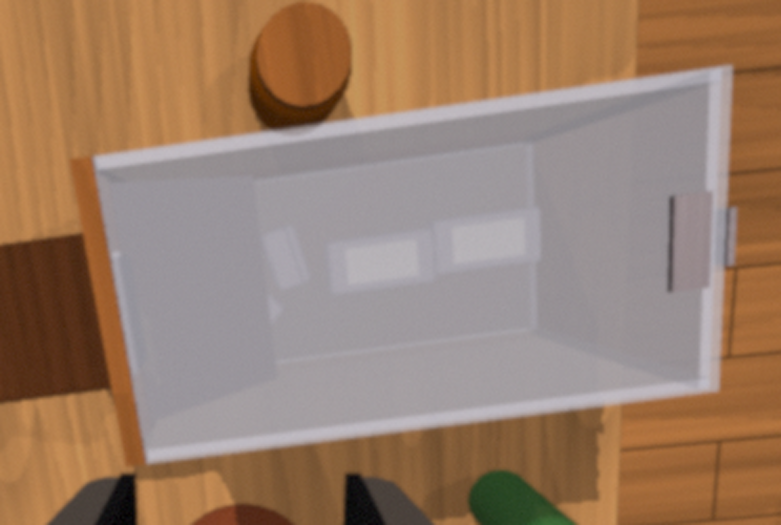

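View pics/s47.png

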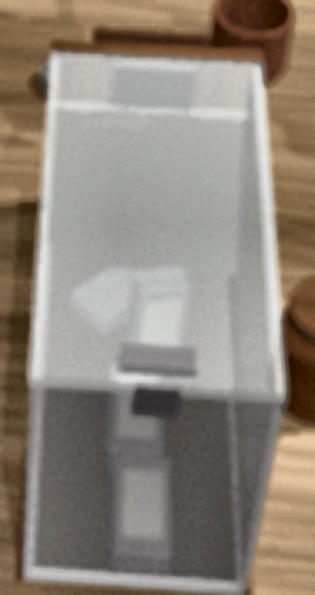

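Four tins are accounted for: two in line, at (490,240) and (380,262), and two near the slide's foot, at (285,257) and the corner at (275,308). In the scene view the last two are at (160,310) and (100,300). A final check of honey and coasters before handing in.

Request:
arm_command(
  plan=[
    [0,0,0,0,0,0,-0.2],
    [0,0,0,0,0,0,-0.2],
    [0,0,0,0,0,0,-0.2],
    [0,0,0,0,0,0,-0.2],
    [0,0,0,0,0,0,-0.2],
  ],
)

```text
clock: 48.13
ee_pos: [647.3, 136.5, 452.1]
tcp_rot: [3.142, -0.0, 1.469]
ft_force: [-0.2, 0.8, 0.2]
gripper_width: 55.2
```

Run:
```python
from h import *
f=grab_frame("top"); save(f,"t48.png",(130,50,450,280),2.5)
for n_ in ["mug","bowl","jar","jug","scoop","honey","coasters","tin1"]:
  for e in look_for(f,n_)[:2]: x=e["extent"]; print(n_,round(e["score"],2),np.round(x),p2w(f,(x[0]+x[2])/2,(x[1]+x[3])/2,0)[:2])
f=grab_frame("scene"); save(f,"s48.png",(60,60,420,340),2.1)
print(look_for(f,"flap")[:2], look_for(f,"tin1"))
```

```text
mug 0.66 [162. 233. 178. 266.] [288.687 297.443]
bowl 0.77 [312. 237. 332. 258.] [ 302.217 -254.737]
bowl 0.51 [316. 182. 339. 208.] [ 493.871 -272.03 ]
jar 0.56 [150. 122. 154. 138.] [724.397 373.441]
jug 0.97 [365. 242. 388. 261.] [ 289.884 -449.267]
honey 0.53 [322. 149. 346. 176.] [ 612.198 -296.366]
coasters 0.93 [316. 180. 336. 208.] [ 494.71  -266.023]
[] []
```

View pics/t48.png

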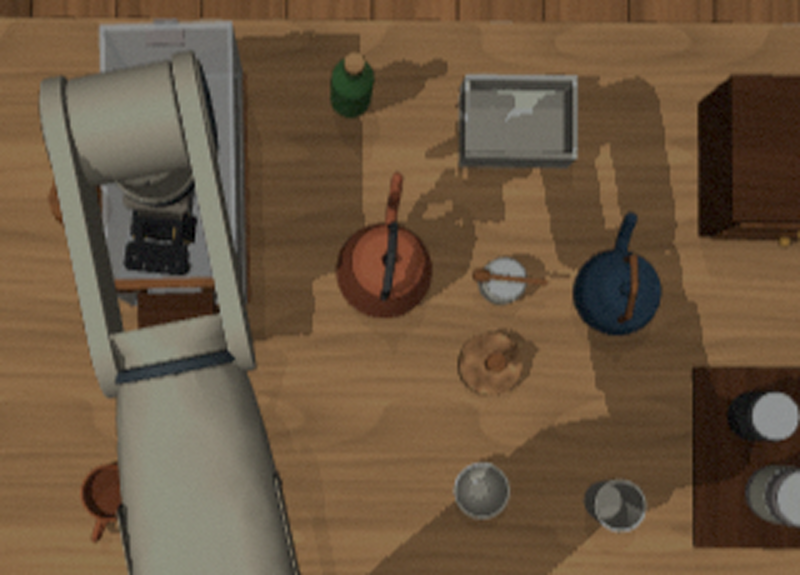

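View pics/s48.png

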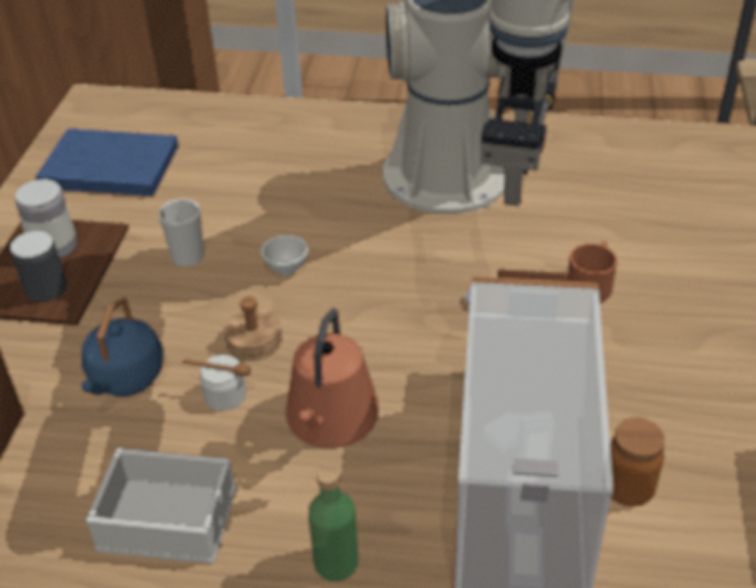

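Run:
```python
from station import *
print(sign_off())
```

```text
the job is handed in; nothing more can be done
None
```

The job is handed in at about 48 s on the robot's clock. All four tins are in the keeper, and the honey pot and coasters stand in their places.

**Tins:** I gripped each one behind its middle, pushed it through the flap and let it go, and it slid in. The views from above and from the scene camera show two tins in line on the floor and two by the slide's foot. Those last two are partly hidden under the slide.

**Flap:** The ledge, port and slide are clear and the port looked unchanged after each tin, so I take the flap as shut. I could not measure its angle, and the trained network found neither the flap nor the tins in the last picture.

**Honey pot and coasters:** Both stand upright. I measured from the top picture, and the kettle–teapot distance came out at 330 mm, as stated. After that, pictures showed neither had been knocked aside.

| Distance | Measured | Allowed |
|---|---|---|
| Honey to kettle | 167 mm | 138–192 mm |
| Honey to teapot | 163 mm | 138–192 mm |
| Honey off their line | 4 mm | under 27 mm |
| Coasters off the line, robot side | 119 mm | 88–145 mm |
| Coasters to honey | 115 mm (about 36 mm clear) | 88–148 mm |
| Coasters to kettle | 202 mm | 165–234 mm |
| Coasters to teapot | 205 mm | 165–234 mm |

**Bystanders:** The kettle and teapot measured the same before and after, and the mug, bowl, jug and scoop to within about 10 mm. In the last picture the arm hid the scoop and most of the jar, so their last clear readings are from just before.

**Disagreement:** The fingertips sit about at the TCP, not 25 mm ahead of it as stated. The first grasps therefore closed above the tin, without moving it. I then worked with the real tip height.

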